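Stand the agate slice in its display clamp and start the clamp screw

TASK

Take the agate slice from its tilted cradle and stand it upright on its straight sawn edge, fully down and centred in the slot of the display clamp, and let it stand there. Then start the clamp screw: turn its black knob backward (anticlockwise from above) until the screw drops into its thread, then one full turn forward, and finish still gripping the knob, holding the screw started. Leave the other specimens alone.

Things in the scene. Friction and masses are not known exactly. Their poses are not given: they have to be found in the camera images.
- slab: Agate slice, banded face: 110 mm long (y), 80 mm high (z; the top 30 mm only 80 mm long), 12 mm thick (x), 0.26 kg. Origin: centre of its straight sawn foot edge, z towards the top. Starts leaning, z tilted 0.45 rad, top towards the robot; its middle (35 mm either side) and top 20 mm are free on both faces.
- cradle: Fixed dark wooden cradle where the slice leans: base 100 x 120 mm, two sloping arms 10 mm wide, 84 mm apart, reaching 60 mm up the slice's back. Origin on the table below the middle of the slice's foot; the slice leans to its -x.
- stand: Fixed display clamp, base 150 x 120 x 8 mm. Origin at table height under the middle of the slot. Slot along y: 110 mm long, open ends, 16 mm wide, floor z = 8 mm, straight walls to z = 28, flared to a mouth about 29 mm wide at z = 41. Round steel threaded boss (36 mm wide, top z = 32) 85 mm along +x, with the upright clamp screw in it; a web up to z = 24 between.
- screw_top (a point): Centre of the top of the screw's upright round black knob (32 mm wide, 32 mm tall). Height above the table: 82 mm loose on the thread's mouth, about 76 dropped in, about 70 after one turn. Captive, cannot be lifted out. Past the lip it drops by its weight when let go, or under a light push; gripping fingers hold it up.
- screw (a joint): Turn of the screw, rad, growing clockwise from above (forward, in). 0 at the lip of the thread: a ridge on the knob top then points along the stand's +x. Starts loose at 0.5 to 1.5; jams forward at about 2.1. Below about -0.25 it is off the lip and drops 6 mm; a wall stops it at about -0.5. Then goes in 6 mm per turn, 1 mm axial play, to a stop at 7.4. Takes about 0.05 N m.
- geode: Bystander, to be left alone: half geode bowl, 52 mm across, 26 mm high. Origin at the centre of its underside.
- crystal: Bystander, to be left alone: crystal point on a matrix block, 30 x 26 mm foot, 46 mm high. Origin at the centre of its underside.
- jar: Bystander, to be left alone: small lidded jar, 40 mm across, 55 mm high. Origin at the centre of its underside.
- ammonite: Bystander, to be left alone: coiled fossil disc, 48 mm across, 14 mm high. Origin at the centre of its underside.
- dish: Bystander, to be left alone: small empty open cardboard box, 80 x 60 x 25 mm. Origin at the centre of its underside.
- malachite: Bystander, to be left alone: rounded dark stone block, 50 x 40 x 30 mm. Origin at the centre of its underside.
Things that resemble listed ones, but are neither listed nor needed, are in the scene too. Leave any blue or purple look-alike of the stand alone. What is shaped like the slab but purple is not meant.

How it is judged (in metres and radians):
On the way, in this order (a step that is already met when the one before it is completed fails the run):
1. the slice stands upright and released in the slot, fully down and centred (z of slab in the frame of stand between 0.004 and 0.013 m and x of slab in the frame of stand between -0.007 and 0.007 m and y of slab in the frame of stand between -0.02 and 0.02 m and angle between slab's own z axis and vertical below 0.2 rad and contact force between the fingers and slab below 0.2 N), for 0.2 s.
2. turned backward past the lip, the screw has dropped into its thread (value of joint screw below 0.3 rad and z of screw_top in the frame of stand below 0.0785 m), for 0.1 s.
3. the screw has been turned forward one turn in its thread (value of joint screw above 5.5 rad and z of screw_top in the frame of stand below 0.0735 m), for 0.1 s.
At the end, for the whole second after the job is handed in: Slice in the slot: foot within 5 mm of its floor and 20 mm of its middle, tilt under 0.2 rad. Screw dropped in, then turned forward to 5.5 to 7.0 rad from the lip, knob top 66 to 73.5 mm above the table. Fingers grip the knob with over 3 N (all of step 3 and z of slab in the frame of stand between 0.004 and 0.013 m and x of slab in the frame of stand between -0.007 and 0.007 m and y of slab in the frame of stand between -0.02 and 0.02 m and angle between slab's own z axis and vertical below 0.2 rad and value of joint screw below 7 rad and z of screw_top in the frame of stand above 0.066 m and contact force between the fingers and screw above 3 N); the arm keeps its last pose, push and grip.
It fails at once if another specimen is shoved more than 40 mm (distance of any of geode, crystal, jar, ammonite, dish, malachite from where it was at the start of the episode above 0.04 m).
It fails at once if the slice falls flat (angle between slab's own z axis and vertical above 1.15 rad).
It also fails if it takes over 69 s, if anything falls off the work surface, if the arm or the gripper's body presses on something with over 40 N, if the wrist force passes 120 N, or if a joint passes its speed limit or range.

ROBOT

A 6-joint arm with a two-finger parallel gripper is mounted at the origin on the work surface. World frame = base frame: x ahead of the robot, y to its left, z up, the work surface at z = 0. Lengths are in mm, angles in rad, forces in N, time in s.
With the tool pointing down it reaches from about 400 to 925 mm from the base axis. Payload 12.5 kg.
Tool frame: the origin (TCP) lies between the finger pads; the fingertips stand 25 mm ahead of it and the grasp point (between the pads) lies 6 mm ahead of it; z points along the fingers, y is the line along which they close (so a half turn about z gives the same grasp; the last joint's range is limited). The gripper opens to 95 mm and grips with 3 to 60 N. Pads are 20 mm wide; open, the fingers measure 119 mm over their backs; the gripper's body (75 mm by 180 mm) begins 59 mm behind the grasp point.
Start: joints at [1.193, 0.491, 1.559, -0, 1.092, -0.106], TCP at [167.774, 602.079, 208.061] pointing down, gripper open.
Joint ranges: [-3.1, 3.1], [-0.84, 2.19], [0.05, 2.79], [-1.13, 4.28], [0.06, 2.93], [-2.69, 2.69]. Speed limits (rad/s): [2.22, 2.22, 2.79, 3.14, 3.14, 3.14].

INTERFACE

Orientations are given as [roll, pitch, yaw] about the fixed x, y, z axes, in that order (R = Rz(yaw) Ry(pitch) Rx(roll)).
In Python, from cell import state, read_camera, job_done, cut_out gives the robot as it stands. The module is installed in compiled form; this text tells all that it offers.
- The arm moves only by the tool jog_arm, never from a script. Its argument "motion" is a list of rows, each a list of 2 entries, a list of its own where there are three numbers: the shift along the tool's x, y, z in mm, then the turn about the tool's z in rad. A call has 1 to 5 rows; each row is the pose to reach, as a shift and turn from the pose commanded when the call began, along the tool's axes at that moment; what a row does not reach only later rows make up. A row lasts 1/10 s, in which the tool goes at most 50 mm and 8.59 degrees, less where a joint would pass 70% of its speed; a pose out of reach is approached as far as the arm can. A call with a gripper value outside its range is refused whole. "grip" is the closure, from 0 (fully open) to 1 (shut), set as the call begins (left out, the last holds). The fingers move at their own pace and stop on an object; the grip force is fixed at half the most. Time passes only in rows, so rows that repeat a pose let the fingers close. It gives the time, the measured TCP pose, the force, the opening and the grip force at its end, in the units of the state.
- state(): the state, without advancing time (a new reading comes with each control period).
- read_camera(name): name is "scene" or "top"; returns a dict with "img" (480x640x3 uint8, blue, green, red), "vertical_fov" (degrees; the focal length in pixels is half the picture's height over the tangent of half this angle, whatever the lens; pixels are square), "cx", "cy" (the principal point, pixels), "k1" (the pictures are not rectified: a ray, as slopes to the right and down, at radius r is drawn at 1 + k1 r^2 times it, then the intrinsics apply), "extrinsics" (4x4, takes a point from camera to world coordinates). Camera axes: x right, y up, looking along -z (the intrinsics and any distortion apply to the point x, -y, -z); pixel columns grow to the right and rows downward; lengths in mm; the calibration is good to about 2 mm. A picture is of the moment at which its call begins. There is no depth.
- job_done(): hands the job in; it is judged then, once.
Trained networks look in a picture, given as the dict that the camera call returned (one of the last four; its "shot" number tells which), for a name from the list of things; names that differ only in an ending like _2 or _b are one class to them, and where a whole thing is asked for, a point or a joint stands for the part that bears it (a point fixed in the world has none). Each returns a list of dicts, best first, with "p" (0 to 1); they miss things now and then, are a little off and sometimes report something else, mostly with a low value. They report only what shows in the picture. A call takes as long as a camera call. They do not tell look-alikes from the thing itself.
- cut_out(name, picture): "region" (480x640 bool, what is visible of it) and "box" ([left, top, right, bottom] in pixels, round what is visible of it).
The state is a dict: "t": time; "joints": joint angles; "qvel": joint speeds; "tau": joint torques, N m; "eef_pos": TCP position; "tcp_rot": TCP orientation; "ft_force": force on the tool from outside, world axes, zero at the start; "moment": the same for the moment, N m; "opening": opening from 0.0 (shut) to 1.0 (fully open); "grip_force": force on a finger pad.
Only numpy, scipy, OpenCV 4.12 (cv2) and the standard library are available. Lean on these libraries where they do the work, as an engineer would, in place of code of your own. Each camera call takes 0.05 s, during which the arm holds its last target. There are 200 camera calls.

## Working session

There is one attempt and no reset: what is moved stays moved. The work goes in short steps, Python scripts to look and compute and a tool call to move; the robot and the scene stay as the last step left them, time stands still between calls to the robot, and variables do not carry over. Pictures are saved under pics/ and viewed, at most 10 in all, crops included, and the job is handed in when it is done.

Besides the shell and the picture viewer there is one more tool, called after ">>>" as name(argument=value, ...), one argument or row to a line, values as JSON. jog_arm: Moves the arm, as the interface text tells. Its arguments: {"type":"object","properties":{"motion":{"type":"array"},"grip":{"type":"number"}},"required":["motion"]}

```bash
mkdir -p pics; ls
cat > h.py <<'E'
import numpy as np, cv2
from cell import state, read_camera, job_done, cut_out
def K(p):
    f=240/np.tan(np.radians(p["vertical_fov"])/2); return f,p["cx"],p["cy"],p["k1"]
def proj(p,P):
    P=np.atleast_2d(np.asarray(P,float)); E=np.linalg.inv(np.array(p["extrinsics"]))
    c=P@E[:3,:3].T+E[:3,3]; f,cx,cy,k=K(p)
    s=np.c_[c[:,0]/-c[:,2],-c[:,1]/-c[:,2]]; r2=(s**2).sum(1,keepdims=True)
    return s*(1+k*r2)*f+[cx,cy]
def ray(p,uv):
    f,cx,cy,k=K(p); d=(np.atleast_2d(uv)-[cx,cy])/f; s=d.copy()
    for _ in range(20): s=d/(1+k*(s**2).sum(1,keepdims=True))
    E=np.array(p["extrinsics"]); v=np.c_[s[:,0],-s[:,1],-np.ones(len(s))]@E[:3,:3].T
    return E[:3,3],v
def atz(p,uv,z):
    o,v=ray(p,uv); return o+v*((z-o[2])/v[:,2])[:,None]
E
python3 - <<'E'
from h import *
for n in("scene","top"):
    p=read_camera(n); cv2.imwrite(f"pics/{n}0.png",p["img"])
    print(n,K(p),np.round(p["extrinsics"],2).tolist())
    for o in "slab cradle stand screw_top geode crystal jar ammonite dish malachite".split():
        print(o,[(round(d["p"],2),[int(x) for x in d["box"]]) for d in cut_out(o,p)][:4])
print(state())
E
```

```text
pics
scene (np.float64(581.639654872958), 325.1057273694291, 244.39356806913864, -0.023947684987833968) [[-0.84, -0.45, 0.3, 808.91], [0.55, -0.71, 0.45, 566.74], [0.01, 0.54, 0.84, 1119.31], [0.0, 0.0, 0.0, 1.0]]
slab [(0.7, [232, 170, 267, 226]), (0.61, [183, 240, 221, 283])]
cradle [(0.69, [224, 183, 285, 234]), (0.19, [207, 297, 231, 320])]
stand [(0.83, [362, 263, 447, 339]), (0.68, [468, 305, 559, 389]), (0.59, [269, 315, 356, 389]), (0.27, [207, 298, 230, 320])]
screw_top [(0.83, [280, 332, 300, 354]), (0.56, [495, 333, 514, 357]), (0.51, [381, 286, 397, 303])]
geode [(0.56, [254, 278, 281, 300]), (0.34, [207, 300, 231, 322])]
crystal [(0.48, [226, 190, 286, 234])]
jar [(0.79, [427, 342, 450, 371]), (0.39, [311, 251, 325, 270])]
ammonite [(0.57, [206, 296, 227, 322]), (0.21, [280, 334, 296, 355])]
dish [(0.92, [262, 125, 300, 156])]
malachite []
top (np.float64(575.4500459089589), 326.98405786688323, 250.34601607281607, 0.03720160429227807) [[0.01, 1.0, -0.08, 303.62], [-1.0, 0.01, 0.02, 41.7], [0.02, 0.08, 1.0, 1507.95], [0.0, 0.0, 0.0, 1.0]]
slab [(0.96, [368, 140, 413, 184]
[... 489 characters left out ...]
 159]), (0.6, [330, 206, 344, 230])]
{'t': 1.1, 'joints': array([ 1.19343833e+00,  4.90895870e-01,  1.55887931e+00, -6.09250710e-06,
        1.09171053e+00, -1.05618350e-01]), 'qvel': array([-0.00020917, -0.00169152, -0.00277888, -0.00042861, -0.00046135,
       -0.00162341]), 'tau': array([-1.47252489e-03, -6.12491512e+01, -2.58422488e+01,  6.91887829e-02,
        4.46748105e-02,  3.17139791e-05]), 'eef_pos': array([167.75478486, 602.09218462, 208.07064734]), 'tcp_rot': array([3.14148687e+00, 1.66515305e-05, 2.86985582e+00]), 'ft_force': array([ 0.21297379, -0.50114854, -0.00374613]), 'moment': array([ 0.05330968,  0.03429113, -0.04331025]), 'grip_force': 0.0, 'opening': 0.9977992473617613}
```

View pics/scene0.png

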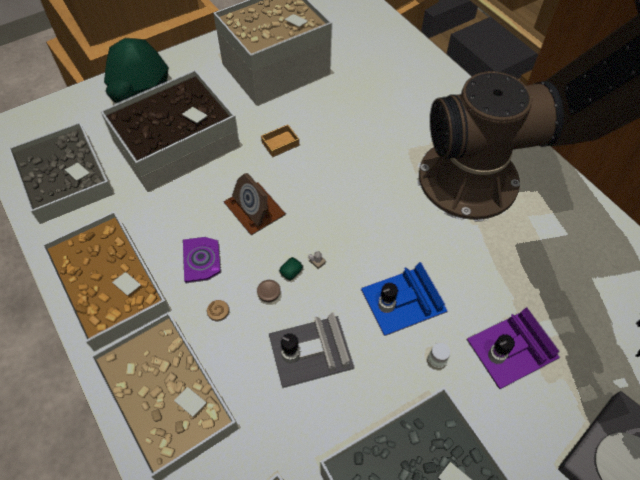

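View pics/top0.png

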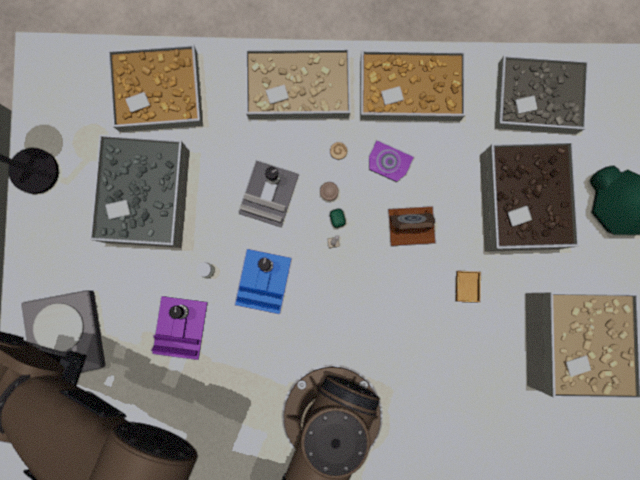

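Candidates: the slice. The slice itself is the brown banded one at top(412,220)/scene(249,198) in the wooden cradle; the purple one lying at top(390,160) is a look-alike. For the stand, I choose the grey one at top(270,190)/scene(310,350), and reject blue top(262,280) and purple top(180,325). I'll check with a close crop.

Run:
```python
from h import *
def crop(p,cx,cy,w): 
    h=w*3//4; i=p["img"][cy-h//2:cy+h//2,cx-w//2:cx+w//2]; return cv2.resize(i,(400,300),interpolation=cv2.INTER_CUBIC)
t=read_camera("top"); s=read_camera("scene")
np.save("top.npy",t,allow_pickle=True);np.save("scene.npy",s,allow_pickle=True)
m=np.vstack([np.hstack([crop(t,270,192,80),crop(t,412,225,80)]),np.hstack([crop(s,312,345,120),crop(s,253,200,100)])])
cv2.imwrite("pics/c1.png",m)
for p in(t,s):
  for o in("stand","cradle","slab","screw_top"):
    for d in cut_out(o,p): 
        ys,xs=np.nonzero(d["region"]); print(o,round(d["p"],2),xs.mean().round(1),ys.mean().round(1),len(xs))
```

```text
stand 0.77 268.0 193.8 2612
stand 0.75 262.1 281.5 2664
stand 0.66 179.1 327.5 2820
cradle 0.66 410.7 228.7 1165
cradle 0.57 413.0 220.6 607
slab 0.82 412.8 220.5 587
slab 0.58 389.6 161.6 1180
screw_top 0.62 176.3 311.5 135
screw_top 0.48 263.7 263.8 152
screw_top 0.45 271.1 173.7 162
stand 0.97 310.7 351.1 4174
stand 0.75 403.7 299.7 3526
stand 0.61 513.8 347.7 4243
cradle 0.6 255.3 214.6 827
cradle 0.34 269.0 291.0 455
slab 0.97 250.6 197.7 1148
slab 0.84 200.7 259.1 1628
screw_top 0.57 289.5 343.2 268
screw_top 0.53 503.7 344.8 333
```

View pics/c1.png

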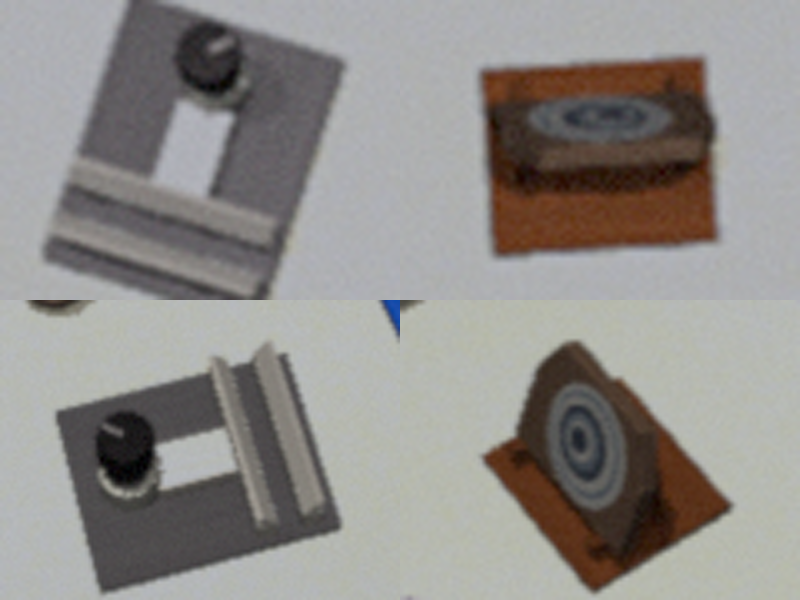

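The crop confirms it: top-left and bottom-left show the grey stand with steel boss and black knob (ridge visible), and the right side shows the banded brown slice leaning in the wooden cradle. Next I'll fit the poses from silhouettes.

```bash
cat > fit.py <<'E'
from h import *
from scipy.optimize import minimize
t=np.load("top.npy",allow_pickle=True).item(); s=np.load("scene.npy",allow_pickle=True).item()
def box(a,b): return np.array([[x,y,z] for x in(a[0],b[0]) for y in(a[1],b[1]) for z in(a[2],b[2])],float)
def place(P,x,y,w,tilt=0):
    c,n=np.cos(tilt),np.sin(tilt); P=P@np.array([[c,0,n],[0,1,0],[-n,0,c]]).T
    c,n=np.cos(w),np.sin(w); return P@np.array([[c,-n,0],[n,c,0],[0,0,1]]).T+[x,y,0]
S=8
def soft(p,parts,org):
    m=np.zeros((120*S,120*S),np.uint8)
    for P in parts:
        h=cv2.convexHull(((proj(p,P)-org+.5)*S).astype(np.float32)); cv2.fillConvexPoly(m,h.astype(np.int32),1)
    return cv2.resize(m.astype(np.float32),(120,120),interpolation=cv2.INTER_AREA)
def fit(f,x0,targets,steps):
    # targets: (pic, float mask 120x120, org); fit with a pixel shift of the cameras left free is not done
    def cost(v): return sum(((soft(p,f(v),o)-m)**2).sum() for p,m,o in targets)
    sim=np.array([x0]+[np.array(x0)+np.eye(len(x0))[i]*steps[i] for i in range(len(x0))])
    r=minimize(cost,x0,method="Nelder-Mead",options=dict(initial_simplex=sim,xatol=.02,fatol=.05,maxiter=600)); return r.x,r.fun
def cutm(p,name,near):
    b=[d for d in cut_out(name,p)]; return min(b,key=lambda d:np.hypot((d["box"][0]+d["box"][2])/2-near[0],(d["box"][1]+d["box"][3])/2-near[1]))["region"]
E
cat > run1.py <<'E'
from fit import *
import fit as F
def bgmask(p,c):
    o=np.array(c)-60; im=p["img"][o[1]:o[1]+120,o[0]:o[0]+120].astype(float); return im,o
from h import *
T=read_camera("top");C=read_camera("scene")
# base plate of the grey stand: dark grey/any non-table pixels inside network region, dilated
res={}
for nm,cams in dict(stand=((T,(270,192)),(C,(310,351))),slab=((T,(412,220)),(C,(250,198))),cradle=((T,(412,225)),(C,(255,208)))).items():
    res[nm]=[]
    for p,c in cams:
        o=np.array(c)-60; m=cutm(p,nm,c)
        if nm=="cradle":   # whole dark thing: cradle+slab against the light table
            g=p["img"].max(2).astype(float); hs=p["img"].astype(int); m=(hs.max(2)-hs.min(2)>40)|(hs.max(2)<115)
            n,l=cv2.connectedComponents(m.astype(np.uint8)); m=l==l[c[1],c[0]]
        if nm=="stand": # white hole is table seen? keep network region, fill holes
            m=cv2.morphologyEx(m.astype(np.uint8),cv2.MORPH_CLOSE,np.ones((15,15)))
        m=m[o[1]:o[1]+120,o[0]:o[0]+120].astype(np.float32); res[nm].append((p,m,o)); print(nm,m.sum())
boss=np.array([[85+16*np.cos(a),16*np.sin(a),z] for a in np.arange(0,6.3,.4) for z in(32,82)])
def stand(v):
    x,y,w,bx=v
    return [place(P,x,y,w) for P in (box((bx-75,-60,0),(bx+75,60,8)),box((-18,-55,0),(-8,55,41)),box((8,-55,0),(18,55,41)),boss)]
def cr(v): x,y,w,bx,by=v; return [place(P,x,y,w) for P in [box((bx-50,by-60,0),(bx+50,by+60,8))]]
def slab(v,z0): 
    x,y,w,tilt=v
    P=np.array([[a,b,c] for a in(-6,6) for b,c in((-55,0),(55,0),(-55,50),(55,50),(40,80),(-40,80))],float)
    return [place(P,x,y,w,tilt)+[0,0,z0]]
a=atz(T,[[264,200]],8)[0]
for ts in (res["stand"],res["stand"][:1],res["stand"][1:]):
    print("stand",*fit(stand,[a[0],a[1],-.27,35],ts,[5,5,.1,5]))
a=atz(T,[[412,226]],10)[0]; print(a)
for z0 in (8,14,20):
  for ts in (res["slab"],res["slab"][:1],res["slab"][1:]):
    print("slab",z0,*fit(lambda v:slab(list(v)+[-.45],z0),[a[0]+10,a[1],.0],ts,[5,5,.1]))
for p,c in ((T,(271,174)),(C,(289.5,343))):
    m=cutm(p,"screw_top",c); ys,xs=np.nonzero(m); print("knob centre@66",atz(p,[[xs.mean(),ys.mean()]],66))
for nm in res:
    print(nm);
E
python3 run1.py
```

```text
stand 2584.0
stand 4244.0
slab 599.0
slab 1140.0
cradle 1631.0
cradle 1993.0
stand [ 5.32262406e+02  1.86580566e+02 -2.99740394e-01  4.10597821e+01] 131.92138671875
stand [ 5.32323389e+02  1.86750797e+02 -2.97482551e-01  4.09771290e+01] 50.4365234375
stand [ 5.32119743e+02  1.86424857e+02 -3.06885729e-01  4.13581371e+01] 80.261474609375
[ 490.41495774 -205.43327948   10.        ]
slab 8 [ 5.15396060e+02 -2.02270374e+02  6.85400031e-02] 178.24365234375
slab 8 [ 5.17431169e+02 -2.01613140e+02  7.87330032e-02] 15.619873046875
slab 8 [ 5.11852596e+02 -2.05013601e+02  7.04816665e-02] 26.72900390625
slab 14 [ 5.15069532e+02 -2.00336542e+02  6.38975700e-02] 94.6376953125
slab 14 [ 5.16551373e+02 -2.00632051e+02  7.82383745e-02] 16.177490234375
slab 14 [ 5.13550794e+02 -2.01197651e+02  5.32516100e-02] 33.49169921875
slab 20 [ 5.15303245e+02 -1.97776994e+02  5.45956666e-02] 74.808349609375
slab 20 [ 5.16133444e+02 -1.99319706e+02  7.56559958e-02] 19.1259765625
slab 20 [ 5.15067767e+02 -1.96860959e+02  5.97925918e-02] 36.64404296875
knob centre@66 [[611.17852303 162.09941027  66.        ]]
knob centre@66 [[612.67132722 162.29962723  66.        ]]
stand
slab
cradle
```

```bash
cat > go.py <<'E'
import sys; from h import *
def go(x,y,z,yaw=None):
    s=state(); r=s["tcp_rot"]; w=r[2]; p=s["eef_pos"]
    d=np.array([x,y,z])-p; c,n=np.cos(w),np.sin(w)
    R=np.array([[c,n,0],[n,-c,0],[0,0,-1]]); 
    print("t",round(s["t"],2),"at",p.round(1),"rot",r.round(3),"shift",(R.T@d).round(1),"turn",None if yaw is None else round((w-yaw+np.pi)%(2*np.pi)-np.pi,3),"open",s["opening"].round(3),"F",s["ft_force"].round(1),"j6",s["joints"][5].round(2))
if __name__=="__main__": go(*map(float,sys.argv[1:]))
E
python3 go.py 530 150 210 1.636; python3 go.py 505 -199 210 1.636
```

```text
Traceback (most recent call last):
  File "go.py", line 7, in <module>
    if __name__=="__main__": go(*map(float,sys.argv[1:]))
                             ~~^^^^^^^^^^^^^^^^^^^^^^^^^^
  File "go.py", line 6, in go
    print("t",round(s["t"],2),"at",p.round(1),"rot",r.round(3),"shift",(R.T@d).round(1),"turn",None if yaw is None else round((w-yaw+np.pi)%(2*np.pi)-np.pi,3),"open",s["opening"].round(3),"F",s["ft_force"].round(1),"j6",s["joints"][5].round(2))
                                                                                                                                                                      ^^^^^^^^^^^^^^^^^^
AttributeError: 'float' object has no attribute 'round'
Traceback (most recent call last):
  File "go.py", line 7, in <module>
    if __name__=="__main__": go(*map(float,sys.argv[1:]))
                             ~~^^^^^^^^^^^^^^^^^^^^^^^^^^
  File "go.py", line 6, in go
    print("t",round(s["t"],2),"at",p.round(1),"rot",r.round(3),"shift",(R.T@d).round(1),"turn",None if yaw is None else round((w-yaw+np.pi)%(2*np.pi)-np.pi,3),"open",s["opening"].round(3),"F",s["ft_force"].round(1),"j6",s["joints"][5].round(2))
                                                                                                                                                                      ^^^^^^^^^^^^^^^^^^
AttributeError: 'float' object has no attribute 'round'
```

```bash
sed -i 's/s\["opening"\].round(3)/round(s["opening"],3),"gf",round(s["grip_force"],1)/; s/s\["joints"\]\[5\].round(2)/s["joints"].round(2)/' go.py
python3 go.py 530 150 210 1.636; python3 go.py 505 -199 210 1.636
```

```text
t 2.1 at [167.8 602.1 208.1] rot [ 3.142 -0.     2.87 ] shift [-470.3 -338.2   -1.9] turn 1.234 open 1.0 gf 0.0 F [-1.1  0.2  0.5] j6 [ 1.19  0.49  1.56  0.    1.09 -0.11]
t 2.1 at [167.8 602.1 208.1] rot [ 3.142 -0.     2.87 ] shift [-539.9 -681.1   -1.9] turn 1.234 open 1.0 gf 0.0 F [-1.1  0.2  0.5] j6 [ 1.19  0.49  1.56  0.    1.09 -0.11]
```

>>> jog_arm(
  motion=[
    [[-40,-29,0],0.12],
    [[-80,-58,0],0.25],
    [[-120,-87,0],0.38],
    [[-160,-115,0],0.5],
    [[-200,-144,0],0.62],
  ],
)

```text
t: 2.6
eef_pos: [322.7, 408.2, 208.2]
tcp_rot: [3.141, -0.0, 2.245]
ft_force: [1.7, 1.5, -0.0]
opening: 0.997
grip_force: 0.0
```

```bash
python3 go.py 530 150 210 1.636; python3 go.py 505 -199 210 1.636
```

```text
t 2.6 at [322.7 408.2 208.2] rot [ 3.141 -0.     2.245] shift [-331.1    0.7   -1.8] turn 0.609 open 0.997 gf 0.0 F [ 1.7  1.5 -0. ] j6 [0.77 0.34 1.81 0.   0.99 0.1 ]
t 2.6 at [322.7 408.2 208.2] rot [ 3.141 -0.     2.245] shift [-588.1 -236.7   -1.8] turn 0.609 open 0.997 gf 0.0 F [ 1.7  1.5 -0. ] j6 [0.77 0.34 1.81 0.   0.99 0.1 ]
```

>>> jog_arm(
  motion=[
    [[-48,0,0],0.12],
    [[-96,0,0],0.25],
    [[-144,0,0],0.38],
    [[-192,0,0],0.5],
    [[-240,0,0],0.61],
  ],
)

```text
t: 3.1
eef_pos: [473.5, 221.2, 208.3]
tcp_rot: [3.141, -0.0, 1.635]
ft_force: [0.5, 1.4, -0.5]
opening: 0.998
grip_force: 0.0
```

>>> jog_arm(
  motion=[
    [[-48,0,0],0],
    [[-96,0,0],0],
    [[-144,2,0],0],
    [[-192,4,0],0],
    [[-240,6,0],0],
  ],
)

```text
t: 3.6
eef_pos: [495.0, -18.1, 208.3]
tcp_rot: [3.141, 0.0, 1.64]
ft_force: [0.1, -0.1, -0.8]
opening: 1.0
grip_force: 0.0
```

```bash
python3 go.py 505 -199 150 1.636
```

```text
t 3.6 at [495.  -18.1 208.3] rot [3.141 0.    1.64 ] shift [-181.2   -2.5   58.3] turn 0.004 open 1.0 gf 0.0 F [ 0.1 -0.1 -0.8] j6 [-0.17  0.31  1.87  0.    0.96 -0.24]
```

>>> jog_arm(
  motion=[
    [[-46,4,10],0],
    [[-92,8,20],0],
    [[-138,8,30],0],
    [[-181,7,38],0],
    [[-181,7,58],0],
  ],
  grip=0,
)

```text
t: 4.1
eef_pos: [515.3, -201.0, 150.4]
tcp_rot: [3.139, 0.002, 1.636]
ft_force: [-0.2, 1.4, -0.0]
opening: 0.998
grip_force: 0.0
```

```bash
python3 go.py 514 -199 83 1.636
python3 - <<'E'
from h import *
t=read_camera("top"); s=read_camera("scene")
def crop(p,cx,cy,w): 
    h=w*3//4; i=p["img"][cy-h//2:cy+h//2,cx-w//2:cx+w//2]; return cv2.resize(i,(400,300),interpolation=cv2.INTER_CUBIC)
cv2.imwrite("pics/c2.png",np.hstack([crop(t,412,215,120),crop(s,253,190,160)]))
E
```

```text
t 4.1 at [ 515.3 -201.   150.4] rot [3.139e+00 2.000e-03 1.636e+00] shift [ 2.1 -1.2 67.4] turn -0.0 open 0.998 gf 0.0 F [-0.2  1.4 -0. ] j6 [-0.49  0.46  1.8  -0.    0.88 -0.56]
```

View pics/c2.png

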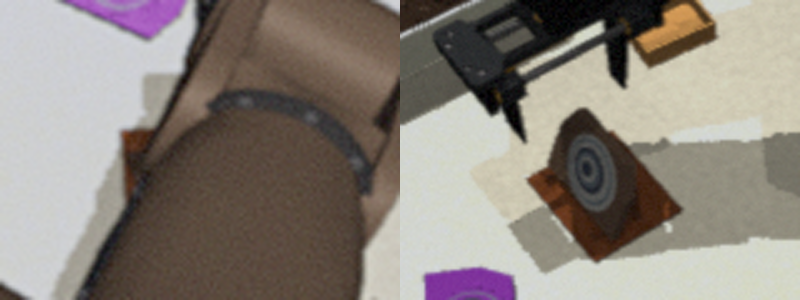

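The open fingers straddle the slice's top (scene crop: fingers at 520,130 and 615,80, slice at 585,160). Next I descend and close.

>>> jog_arm(
  motion=[
    [[2,-2,20],0],
    [[2,-2,40],0],
    [[2,-2,55],0],
    [[2,-2,67],0],
    [[2,-2,67],0],
  ],
)

```text
t: 4.7
eef_pos: [512.1, -193.5, 82.4]
tcp_rot: [-3.14, -0.001, 1.641]
ft_force: [-1.1, -0.5, 0.6]
opening: 0.998
grip_force: 0.0
```

>>> jog_arm(
  motion=[
    [[0,0,0],0],
    [[0,0,0],0],
    [[0,0,0],0],
    [[0,0,0],0],
    [[0,0,0],0],
  ],
  grip=0.5,
)

```text
t: 5.2
eef_pos: [512.0, -194.4, 83.4]
tcp_rot: [-3.141, -0.0, 1.64]
ft_force: [-10.2, -1.9, 17.0]
opening: 0.632
grip_force: 10.3
```

>>> jog_arm(
  motion=[
    [[0,0,0],0],
    [[0,0,0],0],
    [[0,0,0],0],
    [[0,0,0],0],
    [[0,0,0],0],
  ],
  grip=1,
)

```text
t: 5.7
eef_pos: [511.0, -194.6, 89.4]
tcp_rot: [-3.141, 0.002, 1.64]
ft_force: [-27.9, 9.6, 98.3]
opening: 0.218
grip_force: 50.3
```

>>> jog_arm(
  motion=[
    [[0,0,0],0],
    [[0,0,0],0],
    [[0,0,0],0],
    [[0,0,0],0],
    [[0,0,0],0],
  ],
)

```text
t: 6.2
eef_pos: [515.7, -194.8, 91.7]
tcp_rot: [3.13, 0.005, 1.64]
ft_force: [-13.1, 16.6, 96.0]
opening: 0.052
grip_force: 63.3
```

```bash
python3 go.py 514 -199 130 1.636
python3 - <<'E'
from h import *
s=read_camera("scene")
def crop(p,cx,cy,w): 
    h=w*3//4; i=p["img"][cy-h//2:cy+h//2,cx-w//2:cx+w//2]; return cv2.resize(i,(640,480),interpolation=cv2.INTER_CUBIC)
cv2.imwrite("pics/c3.png",crop(s,253,190,140))
E
```

```text
t 6.2 at [ 515.7 -194.8   91.7] rot [3.13  0.005 1.64 ] shift [ -4.1  -2.  -38.3] turn 0.004 open 0.052 gf 63.3 F [-13.1  16.6  96. ] j6 [-0.48  0.53  1.87  0.    0.73 -0.55]
```

View pics/c3.png

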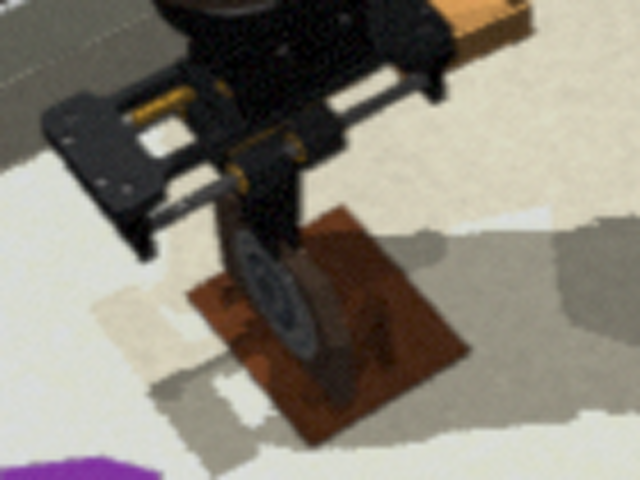

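```bash
cat > run2.py <<'E'
from fit import *
C=read_camera("scene")
d=cut_out("slab",C); print([(round(x["p"],2),x["box"]) for x in d])
m=cutm(C,"slab",(245,200)); 
v=m.astype(np.uint8)*255; o=(183,138)
c=(C["img"][138:243,183:323]).copy(); cv2.drawContours(c,[q-np.array([[o]]) for q in cv2.findContours(v,0,2)[0]],-1,(0,255,0),1)
P0=np.array([[a,b,cc] for a in(-6,6) for b,cc in((-55,0),(55,0),(-55,50),(55,50),(40,80),(-40,80))],float)
th=np.linspace(0,6.28,30); ring=np.c_[6+0*th,24*np.cos(th),40+24*np.sin(th)]
big=cv2.resize(c,(560,420),interpolation=cv2.INTER_CUBIC); outs=[]
for tilt in(-.1,.1):
    b=big.copy()
    for P,col in((P0,(0,0,255)),(ring,(255,255,0))):
        q=((proj(C,place(P,515.5,-199,.065,tilt)+[0,0,16])-o)*4).astype(int)
        for a in q: cv2.circle(b,tuple(int(z) for z in a),2,col,-1)
    outs.append(b[100:400,100:400])
cv2.imwrite("pics/c4.png",cv2.resize(np.hstack(outs),(800,400)))
E
python3 run2.py
```

```text
[(0.81, [230.1, 176.5, 262.5, 222.6]), (0.57, [181.9, 239.2, 221.9, 283.2])]
```

View pics/c4.png

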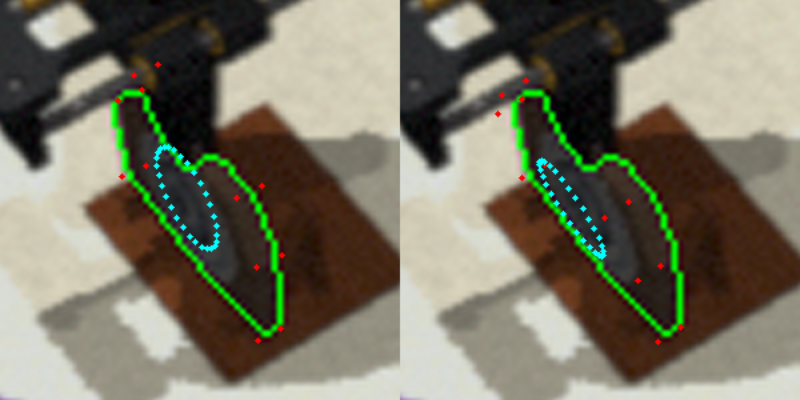

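The slice is nearly upright between the fingers (its outline matches a tilt of about -0.1 to -0.2), pressed down on the cradle. I'll ease upward.

>>> jog_arm(
  motion=[
    [[0,0,-4],0],
    [[0,0,-8],0],
    [[0,0,-12],0],
    [[0,0,-12],0],
  ],
)

```text
t: 6.8
eef_pos: [512.4, -194.4, 95.3]
tcp_rot: [3.141, 0.0, 1.64]
ft_force: [0.9, -0.3, 0.4]
opening: 0.007
grip_force: 0.0
```

```bash
python3 go.py 514 -199 130 1.636; sed -i 's/c4.png/c5.png/; s/515.5,-199,.065,tilt)+\[0,0,16\]/515.5,-199,.065,tilt)+[0,0,14]/' run2.py; python3 run2.py
```

```text
t 6.8 at [ 512.4 -194.4   95.3] rot [3.141 0.    1.64 ] shift [ -4.7   1.2 -34.7] turn 0.004 open 0.007 gf 0.0 F [ 0.9 -0.3  0.4] j6 [-0.48  0.53  1.86  0.    0.75 -0.55]
[(0.97, [235.0, 174.7, 269.9, 226.2]), (0.63, [179.6, 238.3, 223.0, 283.5])]
```

View pics/c5.png

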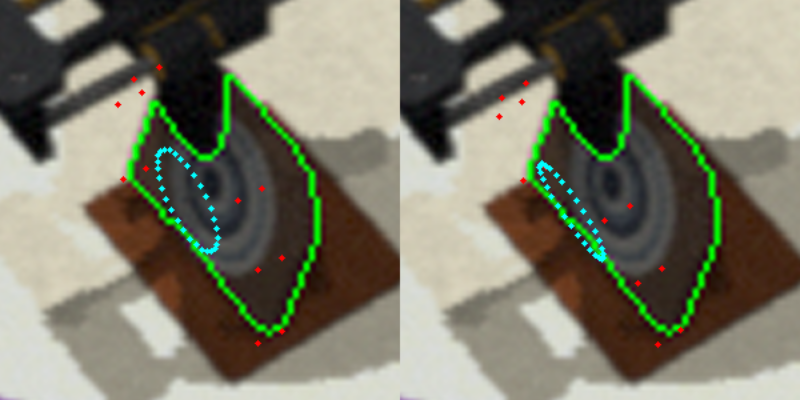

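The fingers slipped up off the slope, and the slice fell back safely into its lean (both crop halves show the shut fingers in front of it). New approach: push the slice upright with only the robot-side finger, then close while tracking.

>>> jog_arm(
  motion=[
    [[0,0,-20],0],
    [[0,0,-40],0],
    [[0,0,-55],0],
    [[0,-10,-55],0],
    [[0,-22,-55],0],
  ],
)

```text
t: 7.45
eef_pos: [489.4, -195.7, 149.1]
tcp_rot: [-3.141, -0.001, 1.64]
ft_force: [-0.1, -0.7, 0.6]
opening: 0.004
grip_force: 0.0
```

>>> jog_arm(
  motion=[
    [[0,0,0],0],
    [[0,0,0],0],
    [[0,0,0],0],
    [[0,0,0],0],
  ],
  grip=0.47,
)

```text
t: 7.85
eef_pos: [490.5, -195.9, 149.7]
tcp_rot: [-3.141, -0.0, 1.64]
ft_force: [0.8, 0.1, -0.6]
opening: 0.285
grip_force: 0.0
```

```bash
cat > run3.py <<'E'
from fit import *
C=read_camera("scene"); m=cutm(C,"slab",(250,200)); o=np.array((190,140)); mm=m[140:260,190:310].astype(np.float32)
P=np.array([[a,b,c] for a in(-6,6) for b,c in((-55,0),(55,0),(-55,50),(55,50),(40,80),(-40,80))],float)
for z0 in(10,14,18):
    print(z0,*fit(lambda v:[place(P,v[0],v[1],v[2],v[3])+[0,0,z0]],[515,-199,.065,-.3],[(C,mm,o)],[5,5,.05,.1]))
E
python3 go.py 490 -197 150 1.636; python3 run3.py
```

```text
t 7.85 at [ 490.5 -195.9  149.7] rot [-3.141 -0.     1.64 ] shift [-1.1 -0.6 -0.3] turn 0.004 open 0.285 gf 0.0 F [ 0.8  0.1 -0.6] j6 [-0.51  0.43  1.86  0.    0.85 -0.57]
10 [ 5.12601702e+02 -2.03123310e+02  7.86633393e-02 -4.23779026e-01] 29.408447265625
14 [ 5.13772811e+02 -2.00270184e+02  6.99697688e-02 -4.22667792e-01] 31.910888671875
18 [ 5.14425604e+02 -1.96536871e+02  7.67502655e-02 -4.00709979e-01] 38.008544921875
```

>>> jog_arm(
  motion=[
    [[-5,0,0],0],
    [[-5,0,0],0],
    [[-5,0,0],0],
    [[-5,0,0],0],
    [[-5,0,15],0],
  ],
)

```text
t: 8.45
eef_pos: [491.5, -201.2, 136.1]
tcp_rot: [3.139, 0.002, 1.64]
ft_force: [0.8, -0.3, 0.1]
opening: 0.533
grip_force: 0.0
```

>>> jog_arm(
  motion=[
    [[0,0,15],0],
    [[0,0,30],0],
    [[0,0,45],0],
    [[0,0,60],0],
    [[0,0,60],0],
  ],
)

```text
t: 8.95
eef_pos: [490.0, -200.4, 73.6]
tcp_rot: [-3.139, -0.002, 1.64]
ft_force: [0.1, 0.6, -0.8]
opening: 0.53
grip_force: 0.0
```

>>> jog_arm(
  motion=[
    [[0,6,0],0],
    [[0,12,0],0],
    [[0,18,0],0],
    [[0,22,0],0],
    [[0,26,0],0],
  ],
)

```text
t: 9.45
eef_pos: [517.2, -199.0, 75.3]
tcp_rot: [3.141, 0.0, 1.64]
ft_force: [-1.7, 0.1, 1.1]
opening: 0.529
grip_force: 0.4
```

```bash
python3 go.py 533 -202 75 1.636; python3 run3.py
```

```text
t 9.45 at [ 517.2 -199.    75.3] rot [3.141 0.    1.64 ] shift [-4.1 15.5  0.3] turn 0.004 open 0.529 gf 0.4 F [-1.7  0.1  1.1] j6 [-0.49  0.56  1.86  0.    0.71 -0.56]
10 [ 5.11236509e+02 -2.00637953e+02  4.82073112e-02 -1.98750506e-01] 64.794921875
14 [ 5.12425823e+02 -1.96506927e+02  3.86850910e-02 -1.97794863e-01] 67.086181640625
18 [ 5.13317835e+02 -1.95232654e+02  3.71742733e-02 -1.96417883e-01] 68.5634765625
```

>>> jog_arm(
  motion=[
    [[0,4,0],0],
    [[0,7,0],0],
    [[0,10,0],0],
    [[0,11,0],0],
    [[0,11,0],0],
  ],
)

```text
t: 10.05
eef_pos: [527.8, -198.3, 75.0]
tcp_rot: [3.141, -0.0, 1.64]
ft_force: [-0.4, 0.5, -0.4]
opening: 0.53
grip_force: 0.1
```

```bash
python3 go.py 533 -202 75 1.636; python3 run3.py
```

```text
t 10.05 at [ 527.8 -198.3   75. ] rot [ 3.141 -0.     1.64 ] shift [-4.1  4.9 -0. ] turn 0.004 open 0.53 gf 0.1 F [-0.4  0.5 -0.4] j6 [-0.48  0.57  1.84  0.    0.73 -0.55]
10 [ 5.11246571e+02 -2.05247807e+02  6.51352092e-02 -7.76808978e-02] 49.863037109375
14 [ 5.12592970e+02 -2.02536022e+02  6.18205445e-02 -8.33254220e-02] 49.70361328125
18 [ 5.13701489e+02 -2.00068916e+02  6.55783813e-02 -8.16479050e-02] 49.593017578125
```

>>> jog_arm(
  motion=[
    [[0,-4,0],0],
    [[0,-7,0],0],
    [[0,-10,0],0],
    [[0,-11,0],0],
    [[0,-11,0],0],
  ],
  grip=0.7,
)

```text
t: 10.65
eef_pos: [516.5, -199.1, 75.1]
tcp_rot: [3.142, -0.0, 1.64]
ft_force: [-0.6, 0.5, 0.3]
opening: 0.299
grip_force: 0.2
```

>>> jog_arm(
  motion=[
    [[0,-3,0],0],
    [[0,-5,0],0],
    [[0,-6,0],0],
    [[0,-6,0],0],
    [[0,-6,0],0],
  ],
  grip=0.83,
)

```text
t: 11.15
eef_pos: [510.7, -199.5, 75.0]
tcp_rot: [3.142, -0.0, 1.64]
ft_force: [-0.5, -0.0, 0.3]
opening: 0.169
grip_force: 0.2
```

```bash
python3 go.py 512 -202 75 1.636; python3 run3.py
```

```text
t 11.15 at [ 510.7 -199.5   75. ] rot [ 3.142 -0.     1.64 ] shift [-2.6  1.1  0. ] turn 0.004 open 0.169 gf 0.2 F [-0.5 -0.   0.3] j6 [-0.49  0.56  1.88  0.    0.71 -0.56]
10 [ 5.11473533e+02 -2.05168683e+02  6.75634547e-02 -6.57611711e-02] 164.03173828125
14 [ 5.12434889e+02 -2.02583052e+02  6.30819094e-02 -6.44197423e-02] 166.142578125
18 [ 5.13683305e+02 -1.98948122e+02  6.00616151e-02 -6.21986193e-02] 168.671875
```

>>> jog_arm(
  motion=[
    [[0,0,0],0],
    [[0,0,0],0],
    [[0,0,0],0],
    [[0,0,0],0],
    [[0,0,0],0],
  ],
  grip=1,
)

```text
t: 11.75
eef_pos: [511.0, -199.5, 75.0]
tcp_rot: [3.141, 0.0, 1.64]
ft_force: [3.2, 0.4, -2.3]
opening: 0.129
grip_force: 29.7
```

>>> jog_arm(
  motion=[
    [[0,0,-4],0],
    [[0,0,-8],0],
    [[0,0,-12],0],
    [[0,0,-16],0],
    [[0,0,-16],0],
  ],
)

```text
t: 12.25
eef_pos: [510.7, -199.5, 91.6]
tcp_rot: [3.141, 0.0, 1.64]
ft_force: [-0.6, -0.3, -3.3]
opening: 0.124
grip_force: 29.9
```

```bash
python3 go.py 510 -202 150 1.636; sed -i 's/for z0 in.*/for z0 in(24,):/' run3.py; python3 run3.py
```

```text
t 12.25 at [ 510.7 -199.5   91.6] rot [3.141 0.    1.64 ] shift [ -2.4  -0.9 -58.4] turn 0.004 open 0.124 gf 29.9 F [-0.6 -0.3 -3.3] j6 [-0.49  0.53  1.87  0.    0.74 -0.56]
24 [ 5.07482369e+02 -2.07372852e+02  6.12907349e-02  7.93029439e-03] 155.9765625
```

>>> jog_arm(
  motion=[
    [[0,0,-20],0],
    [[0,0,-40],0],
    [[0,0,-60],0],
    [[15,2,-70],0],
    [[45,5,-70],0],
  ],
)

```text
t: 12.85
eef_pos: [513.0, -154.5, 162.0]
tcp_rot: [3.14, 0.001, 1.638]
ft_force: [1.1, 0.4, -3.1]
opening: 0.125
grip_force: 29.9
```

>>> jog_arm(
  motion=[
    [[35,4,0],0],
    [[70,8,0],0],
    [[105,12,0],0],
    [[140,16,0],0],
    [[175,20,0],0],
  ],
)

```text
t: 13.35
eef_pos: [519.8, 23.9, 160.6]
tcp_rot: [-3.141, -0.0, 1.64]
ft_force: [-0.3, -0.2, -3.0]
opening: 0.124
grip_force: 29.9
```

>>> jog_arm(
  motion=[
    [[35,4,0],0.08],
    [[70,8,0],0.16],
    [[105,12,0],0.24],
    [[140,16,0],0.32],
    [[155,20,0],0.369],
  ],
)

```text
t: 13.85
eef_pos: [528.6, 180.9, 160.5]
tcp_rot: [-3.141, -0.0, 1.27]
ft_force: [-0.2, -0.3, -2.0]
opening: 0.121
grip_force: 29.9
```

```bash
python3 go.py 533 189 120 1.271
```

```text
t 13.85 at [528.6 180.9 160.5] rot [-3.141 -0.     1.27 ] shift [ 9.   1.8 40.5] turn -0.001 open 0.121 gf 29.9 F [-0.2 -0.3 -2. ] j6 [0.21 0.45 1.78 0.   0.91 0.51]
```

>>> jog_arm(
  motion=[
    [[5,1,10],0],
    [[9,2,20],0],
    [[9,2,30],0],
    [[9,2,40],0],
    [[9,2,40],0],
  ],
)

```text
t: 14.35
eef_pos: [533.6, 184.8, 119.2]
tcp_rot: [-3.139, 0.001, 1.27]
ft_force: [0.9, 0.6, -3.1]
opening: 0.121
grip_force: 29.9
```

```bash
python3 go.py 533 189 120 1.271
cat > run4.py <<'E'
from fit import *
C=read_camera("scene"); d=cut_out("slab",C); print([(round(x["p"],2),np.round(x["box"])) for x in d])
Z=state()["eef_pos"][2]-67
P=np.array([[a,b,c] for a in(-6,6) for b,c in((-55,0),(55,0),(-55,50),(55,50),(40,80),(-40,80))],float)
b=C["img"].copy()
for Q,col in((place(P,532.3,186.6,-.3)+[0,0,Z],(0,0,255)),(place(box((-8,-55,28),(8,55,28)),532.3,186.6,-.3),(0,255,0)),(place(box((-14.5,-55,41),(14.5,55,41)),532.3,186.6,-.3),(255,255,0))):
    for q in proj(C,Q): b=cv2.circle(b,(int(round(q[0]*16)),int(round(q[1]*16))),8,col,-1,shift=4)
print(proj(C,[[532.3,186.6,40]]))
u,v=map(int,proj(C,[[532.3,186.6,40]])[0]); np.save("s.npy",C,allow_pickle=True)
cv2.imwrite("pics/c6.png",cv2.resize(b[v-55:v+50,u-70:u+70],(800,600),interpolation=cv2.INTER_CUBIC))
E
python3 run4.py
```

```text
t 14.35 at [533.6 184.8 119.2] rot [-3.139e+00  1.000e-03  1.270e+00] shift [ 3.8 -1.8 -0.8] turn -0.001 open 0.121 gf 29.9 F [ 0.9  0.6 -3.1] j6 [0.22 0.51 1.8  0.   0.83 0.52]
[(0.96, array([330., 314., 343., 358.])), (0.77, array([179., 237., 219., 282.]))]
[[330.4342372  338.45901419]]
```

View pics/c6.png

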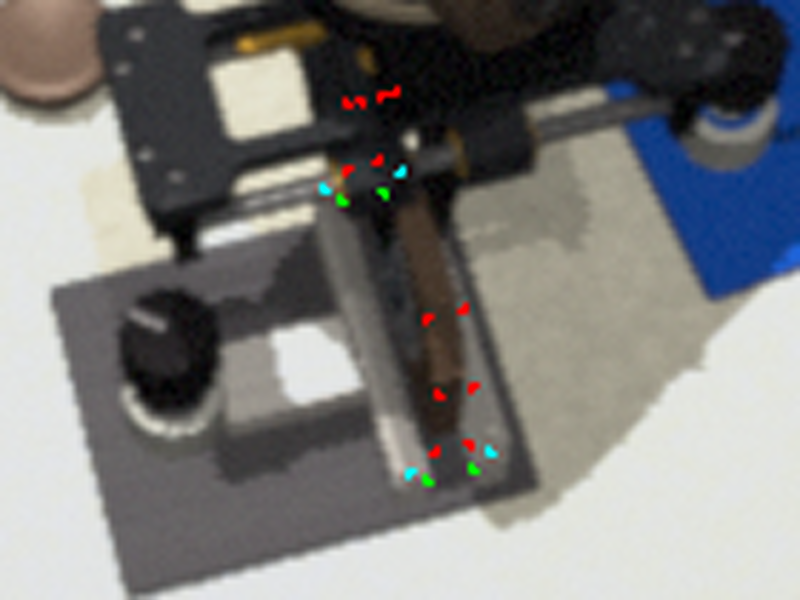

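The overlay shows the slice over the slot, about 5 mm short along the slot and about 2 mm towards the boss. That matches the measured TCP offset, so I'll correct it and lower.

>>> jog_arm(
  motion=[
    [[5,-2,0],0],
    [[5,-2,5],0],
    [[5,-2,11],0],
    [[5,-2,17],0],
    [[5,-2,20],0],
  ],
)

```text
t: 14.95
eef_pos: [533.6, 191.0, 100.2]
tcp_rot: [-3.141, 0.0, 1.271]
ft_force: [-0.4, 0.6, -3.7]
opening: 0.122
grip_force: 29.9
```

```bash
python3 go.py 533 189 76 1.271
```

```text
t 14.95 at [533.6 191.  100.2] rot [-3.141  0.     1.271] shift [-2.1  0.1 24.2] turn -0.0 open 0.122 gf 29.9 F [-0.4  0.6 -3.7] j6 [0.23 0.54 1.81 0.   0.79 0.53]
```

>>> jog_arm(
  motion=[
    [[-2,0,4],0],
    [[-2,0,8],0],
    [[-2,0,12],0],
    [[-2,0,15],0],
    [[-2,0,15],0],
  ],
)

```text
t: 15.45
eef_pos: [533.1, 189.2, 85.6]
tcp_rot: [-3.141, 0.0, 1.271]
ft_force: [-0.5, -0.3, -3.8]
opening: 0.122
grip_force: 29.9
```

>>> jog_arm(
  motion=[
    [[0,0,3],0],
    [[0,0,6],0],
    [[0,0,8],0],
    [[0,0,8],0],
    [[0,0,8],0],
  ],
)

```text
t: 15.95
eef_pos: [533.3, 189.2, 77.9]
tcp_rot: [-3.142, -0.0, 1.271]
ft_force: [0.6, -0.7, -2.5]
opening: 0.119
grip_force: 30.0
```

```bash
python3 go.py 533 189 76 1.271
```

```text
t 15.95 at [533.3 189.2  77.9] rot [-3.142 -0.     1.271] shift [-0.3 -0.3  1.9] turn -0.0 open 0.119 gf 30.0 F [ 0.6 -0.7 -2.5] j6 [0.22 0.57 1.83 0.   0.74 0.52]
```

>>> jog_arm(
  motion=[
    [[0,0,1],0],
    [[0,0,2],0],
    [[0,0,3],0],
    [[0,0,3],0],
  ],
)

```text
t: 16.35
eef_pos: [533.3, 189.2, 74.9]
tcp_rot: [-3.141, 0.0, 1.271]
ft_force: [0.1, -0.1, -2.2]
opening: 0.124
grip_force: 30.0
```

>>> jog_arm(
  motion=[
    [[0,0,1],0],
    [[0,0,1],0],
  ],
)

```text
t: 16.55
eef_pos: [533.2, 189.2, 73.9]
tcp_rot: [-3.141, 0.0, 1.271]
ft_force: [-0.6, -0.4, -2.3]
opening: 0.123
grip_force: 30.0
```

>>> jog_arm(
  motion=[
    [[0,0,1],0],
    [[0,0,2],0],
    [[0,0,2],0],
  ],
)

```text
t: 16.85
eef_pos: [533.2, 189.2, 71.9]
tcp_rot: [-3.141, 0.0, 1.271]
ft_force: [0.1, -0.4, -2.9]
opening: 0.122
grip_force: 30.0
```

>>> jog_arm(
  motion=[
    [[0,0,1],0],
    [[0,0,2],0],
    [[0,0,2],0],
  ],
)

```text
t: 17.15
eef_pos: [533.2, 189.2, 69.9]
tcp_rot: [-3.141, 0.0, 1.271]
ft_force: [0.1, -0.2, -2.3]
opening: 0.124
grip_force: 30.0
```

>>> jog_arm(
  motion=[
    [[0,0,1],0],
    [[0,0,2],0],
    [[0,0,2],0],
  ],
)

```text
t: 17.45
eef_pos: [533.2, 189.2, 67.9]
tcp_rot: [-3.141, 0.0, 1.271]
ft_force: [0.7, 0.5, -2.4]
opening: 0.121
grip_force: 30.0
```

```bash
cat > run5.py <<'E'
from fit import *
C=read_camera("scene"); m=cutm(C,"slab",(335,340)); o=np.array((275,280)); mm=m[280:400,275:395].astype(np.float32)
n,l,st,ce=cv2.connectedComponentsWithStats(m.astype(np.uint8)); print(st[1:].tolist())
P=np.array([[a,b,c] for a in(-6,6) for b,c in((-55,0),(55,0),(-55,50),(55,50),(40,80),(-40,80))],float)
b=C["img"].copy()
for Z,col in((2,(255,0,255)),(8,(0,0,255)),(14,(0,255,0))):
    for q in proj(C,place(P,532.3,186.6,-.3)+[0,0,Z]): b=cv2.circle(b,(int(round(q[0]*16)),int(round(q[1]*16))),6,col,-1,shift=4)
cv2.imwrite("pics/c7.png",cv2.resize(b[285:375,270:390],(800,600),interpolation=cv2.INTER_CUBIC))
E
python3 run5.py
```

```text
[[328, 332, 15, 38, 328]]
```

View pics/c7.png

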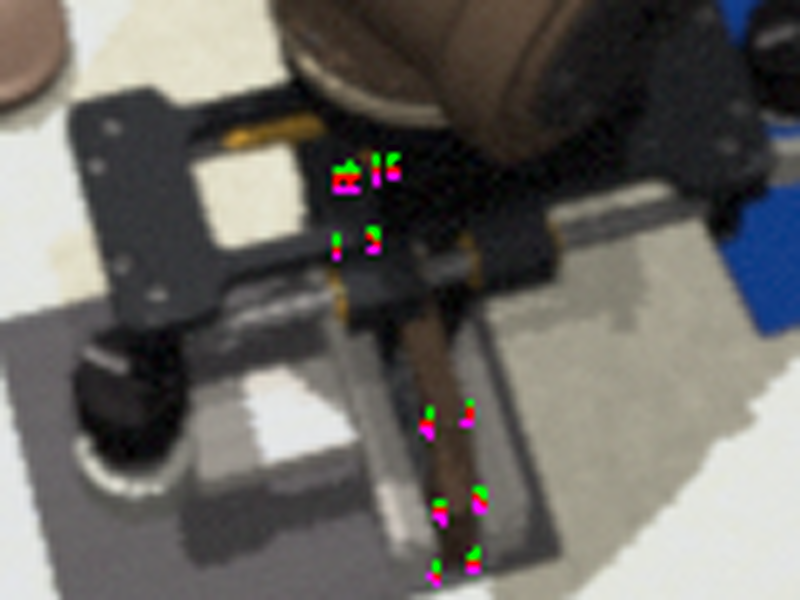

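The slice is in the slot and aligned between the walls (foot about at crop (455,560)), with only a few mm of height left.

>>> jog_arm(
  motion=[
    [[0,0,1],0],
    [[0,0,1],0],
  ],
)

```text
t: 17.75
eef_pos: [533.3, 189.2, 66.9]
tcp_rot: [-3.141, 0.0, 1.271]
ft_force: [0.0, -0.2, -2.3]
opening: 0.119
grip_force: 30.0
```

>>> jog_arm(
  motion=[
    [[0,0,1],0],
    [[0,0,2],0],
    [[0,0,2],0],
  ],
)

```text
t: 18.05
eef_pos: [533.2, 189.2, 64.9]
tcp_rot: [-3.141, 0.0, 1.271]
ft_force: [-0.2, -1.0, -2.8]
opening: 0.127
grip_force: 30.0
```

>>> jog_arm(
  motion=[
    [[0,0,1],0],
    [[0,0,2],0],
    [[0,0,2],0],
  ],
)

```text
t: 18.35
eef_pos: [533.4, 189.2, 63.4]
tcp_rot: [3.141, -0.0, 1.271]
ft_force: [-1.8, -1.5, 3.0]
opening: 0.125
grip_force: 30.0
```

Contact: foot on the floor (matches a cradle foot height of about 20 mm). Release a little, then raise.

>>> jog_arm(
  motion=[
    [[0,0,0],0],
    [[0,0,0],0],
    [[0,0,0],0],
  ],
  grip=0.83,
)

```text
t: 18.65
eef_pos: [533.4, 189.3, 63.0]
tcp_rot: [3.141, -0.0, 1.271]
ft_force: [-0.5, 0.0, -0.5]
opening: 0.167
grip_force: 0.0
```

>>> jog_arm(
  motion=[
    [[0,0,-8],0],
    [[0,0,-16],0],
    [[0,0,-24],0],
    [[0,0,-32],0],
    [[0,0,-40],0],
  ],
)

```text
t: 19.15
eef_pos: [533.4, 189.2, 104.0]
tcp_rot: [3.141, -0.0, 1.271]
ft_force: [-0.4, 0.4, 1.1]
opening: 0.169
grip_force: 0.0
```

>>> jog_arm(
  motion=[
    [[0,0,-20],0],
    [[0,0,-40],0],
    [[0,0,-65],0],
    [[0,15,-65],0],
    [[0,35,-65],0],
  ],
  grip=0.3,
)

```text
t: 19.65
eef_pos: [567.3, 178.9, 169.0]
tcp_rot: [3.14, -0.001, 1.272]
ft_force: [-0.8, -0.5, -0.4]
opening: 0.532
grip_force: 0.0
```

```bash
cat > run6.py <<'E'
from fit import *
P=np.array([[a,b,c] for a in(-6,6) for b,c in((-55,0),(55,0),(-55,50),(55,50),(40,80),(-40,80))],float)
C=read_camera("scene"); m=cutm(C,"slab",(325,330)); o=np.array((265,270)); mm=m[270:390,265:385].astype(np.float32)
print(m.sum(),fit(lambda v:[place(P,v[0],v[1],-.3,v[2])+[0,0,8]],[532,187,0.],[(C,mm,o)],[5,5,.1]))
k=cutm(C,"screw_top",(289,343)); ys,xs=np.nonzero(k); print("knob",xs.mean(),ys.mean(),len(xs))
u,v=proj(C,[[612.8,161.8,82]])[0].astype(int)
a=cv2.resize(C["img"][290:380,265:385],(800,600),interpolation=cv2.INTER_CUBIC)
z=cv2.resize(C["img"][v-15:v+15,u-15:u+15],(300,300),interpolation=cv2.INTER_CUBIC); a[300:,500:]=z
cv2.imwrite("pics/c8.png",a)
E
python3 run6.py; python3 go.py 612.8 161.8 130 1.271
```

```text
483 (array([5.29112070e+02, 1.90178663e+02, 7.12180823e-02]), np.float64(50.425048828125))
knob 289.7384105960265 343.8377483443709 302
t 19.8 at [567.2 178.3 167.4] rot [-3.141  0.     1.27 ] shift [-2.3 48.4 37.4] turn -0.001 open 0.653 gf 0.0 F [-0.4 -0.4 -0.4] j6 [0.19 0.49 1.68 0.   0.97 0.49]
```

View pics/c8.png

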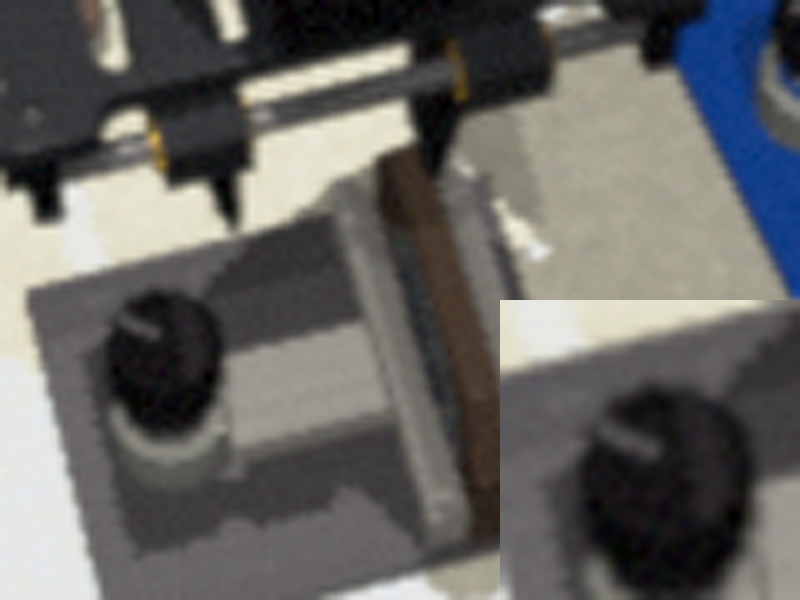

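```bash
python3 - <<'E'
from h import *
C=read_camera("scene")
q=proj(C,[[612.8,161.8,82]])[0].astype(int)
a=atz(C,[[q[0]-5,q[1]-2.5],[q[0]+.3,q[1]-.3]],82); d=a[0]-a[1]; an=np.arctan2(d[1],d[0]); print(d,an,"screw",-0.3-an)
E
python3 go.py 612.8 161.8 100 1.271
```

```text
[ 6.20674351 -9.39866697  0.        ] -0.9871548296819761 screw 0.687154829681976
t 19.85 at [566.5 178.6 167.3] rot [-3.14  0.    1.27] shift [-2.3 49.1 67.3] turn -0.001 open 0.682 gf 0.0 F [-0.5  0.2  0.6] j6 [0.19 0.49 1.68 0.   0.97 0.49]
```

>>> jog_arm(
  motion=[
    [[0,20,10],0],
    [[-2,40,25],0],
    [[-2,49,40],0],
    [[-2,49,50],0],
    [[-2,49,50],0],
  ],
  grip=0.3,
)

```text
t: 20.35
eef_pos: [611.4, 162.6, 116.1]
tcp_rot: [-3.138, 0.001, 1.271]
ft_force: [-0.4, -0.8, 0.3]
opening: 0.7
grip_force: 0.0
```

```bash
python3 go.py 612.5 162 77 1.271
python3 - <<'E'
from h import *
C=read_camera("scene"); cv2.imwrite("pics/c9.png",cv2.resize(C["img"][280:385,220:360],(800,600),interpolation=cv2.INTER_CUBIC))
E
```

```text
t 20.35 at [611.4 162.6 116.1] rot [-3.138e+00  1.000e-03  1.271e+00] shift [-0.2  1.2 39.1] turn -0.0 open 0.7 gf 0.0 F [-0.4 -0.8  0.3] j6 [0.16 0.6  1.63 0.   0.91 0.46]
```

View pics/c9.png

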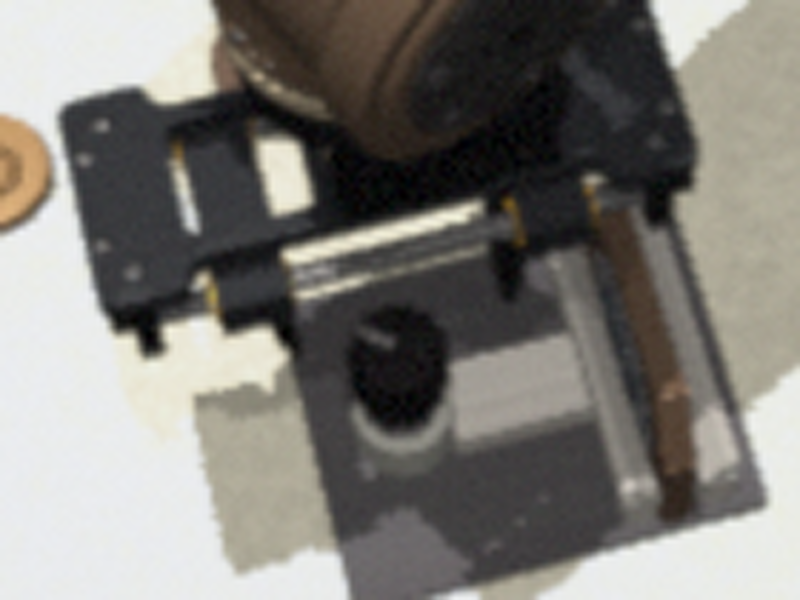

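The fingers straddle the knob (crop: knob at 400,360; fingers at 285,300 and 510,270). I'll descend, grip and turn back about 1.1 rad.

>>> jog_arm(
  motion=[
    [[0,1,10],0],
    [[0,1,20],0],
    [[0,1,30],0],
    [[0,1,39],0],
    [[0,1,39],0],
  ],
)

```text
t: 20.9
eef_pos: [613.2, 162.1, 77.5]
tcp_rot: [-3.14, 0.001, 1.271]
ft_force: [0.2, -0.2, 0.6]
opening: 0.699
grip_force: 0.0
```

>>> jog_arm(
  motion=[
    [[0,0,0],0],
    [[0,0,0],0],
    [[0,0,0],0],
    [[0,0,0],0],
    [[0,0,0],0],
  ],
  grip=1,
)

```text
t: 21.4
eef_pos: [614.0, 162.2, 79.3]
tcp_rot: [3.141, -0.0, 1.271]
ft_force: [-0.4, -0.6, -0.5]
opening: 0.34
grip_force: 0.0
```

>>> jog_arm(
  motion=[
    [[0,0,0],0],
    [[0,0,0],0],
    [[0,0,0],0],
  ],
)

```text
t: 21.7
eef_pos: [613.9, 162.2, 79.0]
tcp_rot: [-3.142, -0.0, 1.271]
ft_force: [0.4, 0.1, -0.2]
opening: 0.087
grip_force: 0.0
```

```bash
python3 go.py 612.5 162 77 1.271; python3 -c "
from h import *;print(state()['moment'])"
```

```text
t 21.7 at [613.9 162.2  79. ] rot [-3.142 -0.     1.271] shift [-0.6 -1.2  2. ] turn -0.0 open 0.087 gf 0.0 F [ 0.4  0.1 -0.2] j6 [0.15 0.65 1.65 0.   0.84 0.45]
[-0.13473069  0.08591416  0.00659046]
```

Run:
```python
from h import *
C=read_camera("scene"); T=read_camera("top"); b=C["img"].copy()
s=state();e=s["eef_pos"];print(e,s["opening"],s["grip_force"],[ (round(d["p"],2),d["box"]) for d in cut_out("screw_top",C)])
for P,c in((e+[0,0,-25],(0,0,255)),((612.8,161.8,82),(0,255,0)),((612.8,161.8,50),(255,255,0))):
    q=proj(C,[P])[0]; b=cv2.circle(b,(int(q[0]*16),int(q[1]*16)),10,c,-1,shift=4)
cv2.imwrite("pics/c10.png",np.hstack([cv2.resize(b[300:375,250:350],(800,600),interpolation=cv2.INTER_CUBIC)]))
```

```text
[613.90790058 162.18724675  79.01762017] 0.020747746317801033 0.0 [(0.84, [382.9, 286.5, 397.7, 303.9]), (0.8, [493.4, 336.3, 514.5, 355.1]), (0.44, [280.4, 337.4, 302.1, 355.7])]
```

View pics/c10.png

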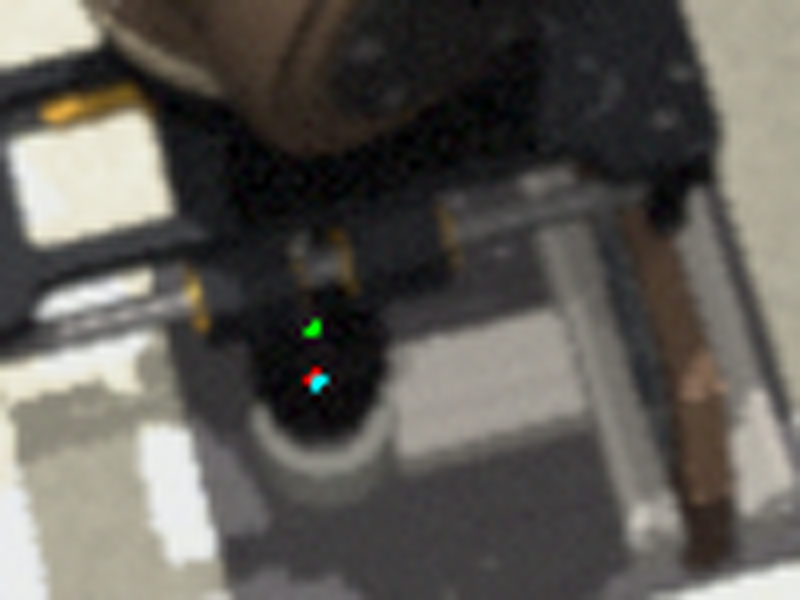

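Run:
```python
from h import *
s=read_camera("scene"); T=read_camera("top")
for z in(75,85,91,95,100,105,110): print(z,((proj(s,[[612.5,162.4,z]])[0]-[220,280])*5.714).round(0))
# knob top height from ridge/knob top centre in both views is limited; print the knob mask extents vs model
f,_,_,_=K(s)
for top in(60,70,82):
    th=np.linspace(0,6.28,60); P=np.vstack([np.c_[612.8+16*np.cos(th),161.8+16*np.sin(th),0*th+z] for z in(top,top-32)])
    q=(proj(s,P)-[220,280])*5.714; print("knob",top,q.min(0).round(),q.max(0).round())
```

```text
75 [395. 356.]
85 [394. 344.]
91 [393. 336.]
95 [393. 332.]
100 [392. 325.]
105 [391. 319.]
110 [391. 313.]
knob 60 [348. 329.] [444. 452.]
knob 70 [346. 317.] [444. 441.]
knob 82 [345. 302.] [443. 427.]
```

I've used up my picture views, so from here on I'll rely on numbers. The fingers shut without touching the knob, so I'll probe downward gently for contact.

>>> jog_arm(
  motion=[
    [[0,0,1],0],
    [[0,0,2],0],
    [[0,0,3],0],
    [[0,0,3],0],
  ],
)

```text
t: 22.35
eef_pos: [613.8, 162.2, 75.8]
tcp_rot: [-3.141, 0.0, 1.271]
ft_force: [0.7, 0.0, -0.2]
opening: 0.001
grip_force: 0.0
```

Run:
```python
from h import *
s=state(); print(s["eef_pos"],s["ft_force"],s["moment"],s["tcp_rot"],s["joints"])
C=read_camera("scene")
for d in cut_out("screw_top",C): print(round(d["p"],2),np.round(d["box"]),d["region"].sum())
```

```text
[613.82091991 162.16303245  75.84207499] [ 0.70962661  0.0123204  -0.15468524] [-0.13734691  0.10717176  0.01183721] [-3.14131315e+00  3.30501596e-05  1.27073991e+00] [1.54257807e-01 6.52994394e-01 1.65601146e+00 1.25645786e-04
 8.32852460e-01 4.54229683e-01]
0.86 [495. 336. 517. 357.] 349
0.76 [382. 284. 397. 305.] 325
0.73 [281. 338. 300. 358.] 138
```

>>> jog_arm(
  motion=[
    [[0,0,1],0],
    [[0,0,2],0],
    [[0,0,3],0],
    [[0,0,4],0],
    [[0,0,4],0],
  ],
)

```text
t: 22.95
eef_pos: [614.4, 162.5, 74.5]
tcp_rot: [3.139, -0.001, 1.271]
ft_force: [-5.7, 0.7, 22.6]
opening: 0.003
grip_force: 11.4
```

>>> jog_arm(
  motion=[
    [[0,0,1],0],
    [[0,0,2],0],
    [[0,0,3],0],
    [[0,0,4],0],
    [[0,0,4],0],
  ],
)

```text
t: 23.45
eef_pos: [615.0, 162.9, 73.9]
tcp_rot: [3.137, -0.003, 1.271]
ft_force: [-14.9, 0.6, 52.5]
opening: 0.006
grip_force: 26.0
```

Contact with the knob top (82) came at a TCP reading of about 75, so the tips effectively sit about 7 mm above the reading. That also explains the slab heights. I'll raise, open, go lower and grip again.

>>> jog_arm(
  motion=[
    [[0,0,-10],0],
    [[0,0,-20],0],
    [[0,0,-20],0],
  ],
)

```text
t: 23.75
eef_pos: [614.5, 162.3, 89.2]
tcp_rot: [3.14, -0.001, 1.271]
ft_force: [-0.2, 0.8, -0.0]
opening: 0.005
grip_force: 0.0
```

>>> jog_arm(
  motion=[
    [[0,0,0],0],
    [[0,0,0],0],
    [[0,0,0],0],
    [[0,0,0],0],
    [[0,0,0],0],
  ],
  grip=0.35,
)

```text
t: 24.25
eef_pos: [613.8, 162.2, 87.7]
tcp_rot: [-3.141, 0.0, 1.271]
ft_force: [0.6, -0.1, 0.1]
opening: 0.364
grip_force: 0.0
```

>>> jog_arm(
  motion=[
    [[0,0,0],0],
    [[0,0,0],0],
    [[0,0,0],0],
    [[0,0,0],0],
    [[0,0,0],0],
  ],
)

```text
t: 24.75
eef_pos: [613.9, 162.2, 88.0]
tcp_rot: [-3.142, -0.0, 1.271]
ft_force: [-0.0, -0.9, -0.1]
opening: 0.648
grip_force: 0.0
```

```bash
python3 go.py 612.8 161.9 60 1.271; sed -n '/^P=/,/^k=/p' run6.py >/dev/null
python3 - <<'E'
from fit import *
C=read_camera("scene"); P=np.array([[a,b,c] for a in(-6,6) for b,c in((-55,0),(55,0),(-55,50),(55,50),(40,80),(-40,80))],float)
m=cutm(C,"slab",(335,335)); o=np.array((265,270)); print(m.sum(),fit(lambda v:[place(P,v[0],v[1],-.3,v[2])+[0,0,8]],[532,187,0.],[(C,m[270:390,265:385].astype(np.float32),o)],[5,5,.1]))
for d in cut_out("screw_top",C): print(round(d["p"],2),np.round(d["box"]),d["region"].sum())
E
```

```text
t 24.75 at [613.9 162.2  88. ] rot [-3.142 -0.     1.271] shift [-0.6 -0.9 28. ] turn -0.0 open 0.648 gf 0.0 F [-0.  -0.9 -0.1] j6 [0.15 0.64 1.65 0.   0.86 0.45]
468 (array([5.30881752e+02, 1.92443264e+02, 5.07733754e-02]), np.float64(120.268798828125))
0.82 [382. 284. 397. 302.] 281
0.68 [496. 334. 512. 356.] 303
0.61 [280. 332. 298. 355.] 294
```

>>> jog_arm(
  motion=[
    [[0,-1,7],0],
    [[0,-1,14],0],
    [[0,-1,21],0],
    [[0,-1,28],0],
    [[0,-1,28],0],
  ],
)

```text
t: 25.4
eef_pos: [612.4, 162.4, 58.7]
tcp_rot: [-3.14, 0.001, 1.271]
ft_force: [-0.1, -0.3, -0.6]
opening: 0.653
grip_force: 0.0
```

>>> jog_arm(
  motion=[
    [[0,0,0],0],
    [[0,0,0],0],
    [[0,0,0],0],
    [[0,0,0],0],
    [[0,0,0],0],
  ],
  grip=1,
)

```text
t: 25.9
eef_pos: [612.5, 162.7, 60.2]
tcp_rot: [-3.141, -0.0, 1.271]
ft_force: [-3.9, 0.8, 2.8]
opening: 0.33
grip_force: 30.0
```

>>> jog_arm(
  motion=[
    [[0,0,0],0],
    [[0,0,0],0],
    [[0,0,0],0],
  ],
)

```text
t: 26.2
eef_pos: [612.5, 162.6, 60.2]
tcp_rot: [-3.141, 0.0, 1.271]
ft_force: [-4.5, 2.7, 4.0]
opening: 0.33
grip_force: 30.0
```

```bash
python3 go.py 612.5 162 60 1.271; python3 -c "
from h import *;print(state()['moment'])"
```

```text
t 26.2 at [612.5 162.6  60.2] rot [-3.141  0.     1.271] shift [-0.6  0.2  0.2] turn -0.0 open 0.33 gf 30.0 F [-4.5  2.7  4. ] j6 [0.16 0.67 1.67 0.   0.8  0.45]
[ 0.24714459  0.93453238 -0.01195296]
```

Gripped (opening 0.33 = 32 mm). Turning backward.

>>> jog_arm(
  motion=[
    [[0,0,0],-0.12],
    [[0,0,0],-0.24],
    [[0,0,0],-0.36],
    [[0,0,0],-0.48],
    [[0,0,0],-0.6],
  ],
)

```text
t: 26.7
eef_pos: [611.8, 162.7, 60.2]
tcp_rot: [-3.139, -0.001, 1.876]
ft_force: [-9.5, 1.5, 8.8]
opening: 0.329
grip_force: 30.0
```

>>> jog_arm(
  motion=[
    [[0,0,0],-0.12],
    [[0,0,0],-0.24],
    [[0,0,0],-0.36],
    [[0,0,0],-0.46],
    [[0,0,0],-0.46],
  ],
)

```text
t: 27.2
eef_pos: [611.2, 162.4, 59.1]
tcp_rot: [-3.138, -0.003, 2.334]
ft_force: [-7.9, 0.8, -1.2]
opening: 0.324
grip_force: 30.0
```

```bash
python3 go.py 612.5 162 60 1.271; python3 -c "
from h import *;print(state()['moment'])"
```

```text
t 27.2 at [611.2 162.4  59.1] rot [-3.138e+00 -3.000e-03  2.334e+00] shift [-1.2  0.7 -0.9] turn 1.063 open 0.324 gf 30.0 F [-7.9  0.8 -1.2] j6 [ 0.16  0.67  1.67  0.    0.8  -0.61]
[ 0.18242865  1.39616979 -0.02209999]
```

The vertical force flipped to hanging weight, so the screw is past the lip. I'll go slightly further, then release so it drops.

>>> jog_arm(
  motion=[
    [[0,0,0],-0.06],
    [[0,0,0],-0.06],
  ],
)

```text
t: 27.4
eef_pos: [611.2, 162.3, 59.1]
tcp_rot: [-3.138, -0.003, 2.393]
ft_force: [-7.4, 0.7, -1.1]
opening: 0.328
grip_force: 30.0
```

>>> jog_arm(
  motion=[
    [[0,0,0],0],
    [[0,0,0],0],
    [[0,0,0],0],
    [[0,0,0],0],
    [[0,0,0],0],
  ],
  grip=0.45,
)

```text
t: 27.9
eef_pos: [613.2, 162.5, 60.1]
tcp_rot: [3.141, 0.0, 2.391]
ft_force: [0.2, 0.7, 1.4]
opening: 0.544
grip_force: 0.0
```

```bash
python3 go.py 612.5 162 54 1.271
python3 - <<'E'
from h import *
C=read_camera("scene"); T=read_camera("top"); print(state()["moment"])
for p in (C,T):
  for d in cut_out("screw_top",p): print(round(d["p"],2),np.round(d["box"],1),d["region"].sum())
E
```

```text
t 27.9 at [613.2 162.5  60.1] rot [3.141 0.    2.391] shift [ 0.2 -0.8  6.1] turn 1.12 open 0.544 gf 0.0 F [0.2 0.7 1.4] j6 [ 0.15  0.67  1.67  0.    0.8  -0.67]
[-0.0529963   0.01825344 -0.00070172]
0.71 [325.3 310.7 343.2 371. ] 585
0.7 [381.  284.5 397.3 305.1] 285
0.61 [495.  333.7 514.6 356.8] 334
```

>>> jog_arm(
  motion=[
    [[1,1,0],-0.13],
    [[1,1,0],-0.26],
    [[1,1,0],-0.39],
    [[1,1,0],-0.52],
    [[1,1,0],-0.65],
  ],
)

```text
t: 28.6
eef_pos: [612.9, 163.9, 60.0]
tcp_rot: [3.142, 0.0, 3.046]
ft_force: [-0.3, -0.3, 0.5]
opening: 0.548
grip_force: 0.0
```

>>> jog_arm(
  motion=[
    [[0,0,0],-0.13],
    [[0,0,0],-0.26],
    [[0,0,0],-0.39],
    [[0,0,0],-0.52],
    [[0,0,0],-0.65],
  ],
)

```text
t: 29.1
eef_pos: [612.9, 163.9, 60.0]
tcp_rot: [3.142, 0.0, -2.587]
ft_force: [1.1, -0.4, -0.4]
opening: 0.55
grip_force: 0.0
```

>>> jog_arm(
  motion=[
    [[0,0,0],-0.13],
    [[0,0,0],-0.26],
    [[0,0,0],-0.39],
    [[0,0,0],-0.52],
    [[0,0,0],-0.54],
  ],
)

```text
t: 29.6
eef_pos: [612.9, 163.9, 60.1]
tcp_rot: [-3.142, 0.0, -2.05]
ft_force: [0.8, 0.3, 0.9]
opening: 0.55
grip_force: 0.0
```

```bash
python3 go.py 611.3 162.2 54 1.271
python3 - <<'E'
from h import *
for i in range(2):
  C=read_camera("scene")
  for d in cut_out("screw_top",C): print(round(d["p"],2),np.round(d["box"],1),d["region"].sum())
cv2.imwrite("x.png",C["img"])
g=C["img"].max(2)[325:362,290]; print(g)
g=np.load("s.npy",allow_pickle=True).item()["img"].max(2)[325:362,290]; print(g)
E
```

```text
t 29.6 at [612.9 163.9  60.1] rot [-3.142  0.    -2.05 ] shift [2.3 0.7 6.1] turn 2.962 open 0.55 gf 0.0 F [0.8 0.3 0.9] j6 [ 0.16  0.67  1.67  0.    0.8  -2.51]
0.75 [383.8 284.5 396.9 303.1] 273
0.74 [493.1 332.3 515.4 358.1] 349
0.47 [280.6 336.9 298.3 356.1] 222
0.85 [495.5 332.4 512.5 355.1] 299
0.67 [280.9 332.2 301.7 356.7] 252
0.54 [381.1 288.3 399.9 303. ] 283
[ 25  21  21  22  19  13  19  21  29  39  24  40  66  85  72  59  31  17
  23  23  22  20  22  24  21  17  18  11   6  23  48  94 139 137 120  97
  92]
[ 76 106 102  79  83  93  89  84  63  28  20  24  20  25  31  32  35  38
  42  41  43  43  36  30  19  11   0  16  21  35  62 102 160 196 146  98
  91]
```

Run:
```python
from h import *
A=np.load("s.npy",allow_pickle=True).item(); C=read_camera("scene"); C2=read_camera("scene")
def edge(im,u,th):
    g=im.max(2).astype(float)[:,u]; r=349
    while g[r]<th: r+=1
    return r-1+(th-g[r-1])/(g[r]-g[r-1])
for th in(50,70): 
  for n,p in(("before",A),("now",C),("now2",C2)): print(th,n,[round(edge(p["img"],u,th),1) for u in range(284,298)])
print(cv2.addWeighted(C["img"],.5,C2["img"],.5,0).max(2)[332:348,280:300])
```

```text
50 before [np.float64(351.8), np.float64(352.9), np.float64(353.8), np.float64(354.4), np.float64(354.6), np.float64(354.5), np.float64(354.6), np.float64(354.5), np.float64(354.3), np.float64(353.8), np.float64(353.2), np.float64(351.5), np.float64(350.1), np.float64(344.6)]
50 now [np.float64(352.6), np.float64(353.0), np.float64(354.2), np.float64(354.6), np.float64(355.1), np.float64(355.1), np.float64(355.0), np.float64(354.8), np.float64(354.7), np.float64(354.3), np.float64(353.5), np.float64(352.5), np.float64(351.3), np.float64(349.5)]
50 now2 [np.float64(352.5), np.float64(353.1), np.float64(354.1), np.float64(354.6), np.float64(355.0), np.float64(355.2), np.float64(355.1), np.float64(354.8), np.float64(354.6), np.float64(354.3), np.float64(353.4), np.float64(352.5), np.float64(351.2), np.float64(349.4)]
70 before [np.float64(352.3), np.float64(353.3), np.float64(354.3), np.float64(354.8), np.float64(355.1), np.float64(355.2), np.float64(355.2), np.float64(355.1), np.float64(354.9), np.float64(354.4), np.float64(353.8), np.float64(352.4), np.float64(350.7), np.float64(348.6
[... 1212 characters left out ...]
  60  52
   48  55]
 [ 64  66  65  62  53  52  46  54  55  54  57  60  58  41  36  34  30  32
   44  50]
 [ 50  40  35  30  31  27  29  35  38  30  28  22  28  20  24  20  18  24
   40  54]
 [ 46  28  22  15  17  24  37  58  56  34  22  20  24  16  26  20  22  21
   41  64]
 [ 45  24  12  22  32  40  56  65  54  34  22  18  20  20  22  20  21  24
   63  97]
 [ 44  28  24  38  54  66  64  54  30  20  22  20  20  20  15  20  16  26
   82 124]
 [ 46  29  28  54  64  60  45  30  20  19  22  20  19  21  20  14  18  32
   86 127]
 [ 50  30  24  48  51  37  24  21  18  26  19  16  26  20  20  20  18  30
   88 128]
 [ 49  32  20  20  22  22  21  25  20  22  22  20  17  26  20  13  13  29
   84 126]]
```

Run:
```python
from h import *
A=np.load("s.npy",allow_pickle=True).item(); C=read_camera("scene")
for z in(82,76): print(z,proj(C,[[612.5,162,z],[611,162,z]]).round(1).tolist())
print(A["img"].max(2)[332:348,280:300])
for z in(82,76):
    a=atz(C,[[283,345.7],[288,342.2]],z);d=a[0]-a[1];an=np.arctan2(d[1],d[0]);print("screw",-.3-an)
```

```text
82 [[288.9, 340.6], [289.5, 340.2]]
76 [[289.0, 341.9], [289.7, 341.5]]
[[ 92  89  91  90  92  90  87  86  88  87  84  85  86  92  92  93  91  89
   90  91]
 [ 92  91  93  88  89  85  77  63  60  68  63  54  67  83  88  88  90  89
   93  91]
 [ 92  94  91  84  73  64  53  33  33  24  28  23  42  58  74  78  92  93
   96  92]
 [ 92  89  88  75  46  33  30  31  27  30  20  21  12  30  36  63  88  91
   84  60]
 [ 95  91  89  79  54  40  33  28  31  30  24  17  19  16  23  34  50  55
   56  56]
 [ 90  84  97 117  99  77  56  44  33  29  20  23  20  19  25  28  23  36
   51  53]
 [ 87  73  86 120 128 126 100  81  59  42  25  21  25  24  22  16  21  28
   48  56]
 [ 93  74  47  61  96 130 128 127 106  55  31  24  19  20  12  24  19  32
   50  62]
 [ 83  53  40  38  47  61  80 111 107  53  32  23  18  20  19  21  23  26
   47  62]
 [ 72  39  35  38  38  36  46  57  54  40  35  28  18  29  19  20  19  17
   44  66]
 [ 82  39  32  41  39  38  41  39  37  40  38  33  28  21  25  26  17  20
   44  75]
 [ 83  40  35  38  42  40  39  41  42  38  42  35  32  17  26  24  17  29
   68 111]
 [ 84  42  34  38  41  44  44  44  39  42  41  33  31  23  23  12  22  31
   92 143]
 [ 87  45  25  32  45  38  42  42  42  42  43  42  35  25  26  15  18  31
   78 132]
 [ 82  48  20  26  39  37  42  45  44  42  43  46  42  22  18  19  17  29
   81 130]
 [ 88  62  26  23  27  31  40  40  43  42  36  43  38  14  16  12  14  44
   89 136]]
screw -0.3838270223571569
screw -0.3838270223571517
```

The ridge shows the screw at about -0.38 and about 2 px lower, so it has dropped. Re-grip 6 mm lower and turn forward.

>>> jog_arm(
  motion=[
    [[2,1,2],0],
    [[2,1,4],0],
    [[2,1,6],0],
    [[2,1,6],0],
  ],
)

```text
t: 30.35
eef_pos: [610.9, 162.5, 53.6]
tcp_rot: [3.141, -0.0, -2.053]
ft_force: [0.1, -0.4, -0.0]
opening: 0.551
grip_force: 0.0
```

>>> jog_arm(
  motion=[
    [[0,0,0],0],
    [[0,0,0],0],
    [[0,0,0],0],
    [[0,0,0],0],
    [[0,0,0],0],
  ],
  grip=1,
)

```text
t: 30.85
eef_pos: [611.7, 162.4, 54.2]
tcp_rot: [-3.14, 0.001, -2.053]
ft_force: [4.7, -2.4, -1.1]
opening: 0.328
grip_force: 30.0
```

>>> jog_arm(
  motion=[
    [[0,0,0.1],0.12],
    [[0,0,0.2],0.24],
    [[0,0,0.3],0.36],
    [[0,0,0.5],0.48],
    [[0,0,0.6],0.6],
  ],
)

```text
t: 31.35
eef_pos: [612.1, 162.1, 53.7]
tcp_rot: [-3.14, 0.002, -2.657]
ft_force: [5.4, -4.6, -1.3]
opening: 0.33
grip_force: 30.0
```

```bash
python3 go.py 611.3 162 54 1.271; python3 -c "
from h import *;print(state()['moment'])"
```

```text
t 31.35 at [612.1 162.1  53.7] rot [-3.140e+00  2.000e-03 -2.657e+00] shift [ 0.8  0.3 -0.3] turn 2.355 open 0.33 gf 30.0 F [ 5.4 -4.6 -1.3] j6 [ 0.15  0.68  1.68 -0.    0.78 -1.9 ]
[-0.73072891 -0.96763209  0.05381578]
```

>>> jog_arm(
  motion=[
    [[0,0,0.1],0.14],
    [[0,0,0.3],0.28],
    [[0,0,0.4],0.42],
    [[0,0,0.5],0.56],
    [[0,0,0.7],0.7],
  ],
)

```text
t: 31.85
eef_pos: [612.3, 161.7, 53.0]
tcp_rot: [-3.141, 0.003, 2.925]
ft_force: [5.1, -7.8, -0.8]
opening: 0.333
grip_force: 30.0
```

>>> jog_arm(
  motion=[
    [[0,0,0.1],0.14],
    [[0,0,0.3],0.28],
    [[0,0,0.4],0.42],
    [[0,0,0.5],0.56],
    [[0,0,0.7],0.7],
  ],
)

```text
t: 32.35
eef_pos: [612.2, 161.4, 52.3]
tcp_rot: [3.141, 0.002, 2.225]
ft_force: [4.8, -10.6, -0.1]
opening: 0.33
grip_force: 30.0
```

>>> jog_arm(
  motion=[
    [[0,0,0.1],0.14],
    [[0,0,0.3],0.28],
    [[0,0,0.4],0.42],
    [[0,0,0.5],0.56],
    [[0,0,0.7],0.7],
  ],
)

```text
t: 32.85
eef_pos: [611.9, 161.1, 51.6]
tcp_rot: [3.14, 0.002, 1.525]
ft_force: [3.1, -11.1, 1.3]
opening: 0.334
grip_force: 30.0
```

```bash
python3 go.py 611.3 162 54 1.271; python3 -c "
from h import *;print(state()['moment'])"
```

```text
t 32.85 at [611.9 161.1  51.6] rot [3.140e+00 2.000e-03 1.525e+00] shift [ 0.9 -0.6 -2.4] turn 0.254 open 0.334 gf 30.0 F [  3.1 -11.1   1.3] j6 [ 0.15  0.68  1.68 -0.    0.78  0.2 ]
[-2.28221162 -0.88248641  0.05214984]
```

>>> jog_arm(
  motion=[
    [[0,0,0.1],0.14],
    [[0,0,0.3],0.28],
    [[0,0,0.4],0.42],
    [[0,0,0.5],0.56],
    [[0,0,0.7],0.7],
  ],
)

```text
t: 33.35
eef_pos: [611.4, 161.0, 50.8]
tcp_rot: [3.14, 0.001, 0.825]
ft_force: [1.1, -12.0, 2.8]
opening: 0.327
grip_force: 30.0
```

>>> jog_arm(
  motion=[
    [[0,0,0.1],0.14],
    [[0,0,0.3],0.28],
    [[0,0,0.4],0.42],
    [[0,0,0.5],0.56],
    [[0,0,0.7],0.7],
  ],
)

```text
t: 33.85
eef_pos: [610.9, 161.2, 50.1]
tcp_rot: [3.14, 0.001, 0.125]
ft_force: [-0.3, -8.8, 4.4]
opening: 0.326
grip_force: 30.0
```

>>> jog_arm(
  motion=[
    [[0,0,0.1],0.14],
    [[0,0,0.3],0.28],
    [[0,0,0.4],0.42],
    [[0,0,0.5],0.56],
    [[0,0,0.7],0.7],
  ],
)

```text
t: 34.35
eef_pos: [610.7, 161.8, 49.4]
tcp_rot: [3.14, 0.0, -0.575]
ft_force: [-1.0, -5.2, 3.9]
opening: 0.332
grip_force: 30.0
```

>>> jog_arm(
  motion=[
    [[0,0,0.1],0.1],
    [[0,0,0.2],0.2],
    [[0,0,0.2],0.2],
  ],
)

```text
t: 34.65
eef_pos: [610.8, 161.9, 49.2]
tcp_rot: [3.14, 0.0, -0.773]
ft_force: [0.1, -5.8, 3.5]
opening: 0.328
grip_force: 30.0
```

```bash
python3 go.py 611.3 162 54 1.271; python3 -c "
from h import *;print(state()['moment'])"
```

```text
t 34.65 at [610.8 161.9  49.2] rot [ 3.14   0.    -0.773] shift [ 0.3 -0.4 -4.8] turn -2.044 open 0.328 gf 30.0 F [ 0.1 -5.8  3.5] j6 [ 0.15  0.69  1.68 -0.    0.78  2.5 ]
[-1.19118832  0.33638027 -0.00142099]
```

>>> jog_arm(
  motion=[
    [[0,0,0],0],
    [[0,0,0],0],
    [[0,0,0],0],
  ],
  grip=0.5,
)

```text
t: 34.95
eef_pos: [610.9, 162.8, 48.9]
tcp_rot: [3.142, 0.0, -0.769]
ft_force: [0.5, -0.4, 0.1]
opening: 0.484
grip_force: 0.0
```

>>> jog_arm(
  motion=[
    [[0,0,0],-0.14],
    [[0,0,0],-0.28],
    [[0,0,0],-0.42],
    [[0,0,0],-0.56],
    [[0,0,0],-0.7],
  ],
)

```text
t: 35.45
eef_pos: [611.0, 162.8, 48.9]
tcp_rot: [-3.141, 0.0, -0.063]
ft_force: [-0.1, -0.1, 0.2]
opening: 0.5
grip_force: 0.0
```

>>> jog_arm(
  motion=[
    [[0,0,0],-0.14],
    [[0,0,0],-0.28],
    [[0,0,0],-0.42],
    [[0,0,0],-0.56],
    [[0,0,0],-0.7],
  ],
)

```text
t: 35.95
eef_pos: [611.0, 162.8, 48.9]
tcp_rot: [-3.141, 0.0, 0.637]
ft_force: [-0.6, -0.2, 0.6]
opening: 0.496
grip_force: 0.0
```

>>> jog_arm(
  motion=[
    [[0,0,0],-0.14],
    [[0,0,0],-0.28],
    [[0,0,0],-0.42],
    [[0,0,0],-0.56],
    [[0,0,0],-0.6],
  ],
)

```text
t: 36.45
eef_pos: [610.9, 162.8, 48.9]
tcp_rot: [-3.141, -0.0, 1.236]
ft_force: [0.9, -0.7, 0.4]
opening: 0.503
grip_force: 0.0
```

```bash
python3 go.py 611 162 49.2 1.271
python3 - <<'E'
from h import *
C=read_camera("scene");C2=read_camera("scene"); print(cv2.addWeighted(C["img"],.5,C2["img"],.5,0).max(2)[334:354,279:300])
print(proj(C,[[611,162,71]]))
E
```

```text
t 36.45 at [610.9 162.8  48.9] rot [-3.141 -0.     1.236] shift [-0.7  0.3 -0.3] turn -0.035 open 0.503 gf 0.0 F [ 0.9 -0.7  0.4] j6 [0.16 0.69 1.68 0.   0.78 0.49]
[[ 30  28  26  14  17  20  19  21  20  24  21  24  28  30  32  42  43  48
   51  52  54]
 [ 27  24  22  21  26  19  26  24  24  25  19  24  37  46  46  50  54  54
   52  52  56]
 [ 22  25  26  32  28  32  30  20  15  16  18  22  22  34  36  46  56  56
   56  58  63]
 [ 35  38  40  41  41  36  26  19  23  20  22  30  34  38  49  60  66  70
   74  76  76]
 [ 50  50  54  44  32  28  34  36  32  36  44  51  52  58  69  75  76  78
   82  86  84]
 [ 56  54  56  44  40  46  50  54  56  59  64  70  68  78  85  85  83  72
   72  68  66]
 [ 81  76  65  56  52  56  62  63  64  64  72  82  78  71  70  68  58  49
   53  54  52]
 [137 122  92  77  68  68  67  70  66  62  62  65  58  54  52  41  32  26
   34  46  54]
 [163 144 113  83  74  66  63  56  48  52  54  40  34  28  20  25  16  16
   21  44  64]
 [108  97  76  60  58  50  36  32  26  34  46  52  40  18  15  14  21  19
   25  66 102]
 [ 78  68  42  29  26  24  22  22  20  28  48
[... 175 characters left out ...]
 34  56  64  42  23  20  20  14
   22  68 110]
 [ 46  46  34  16  18  20  22  21  21  23  26  52  70  62  34  24  18  14
   25  74 117]
 [ 42  44  28  16  14  16  20  22  21  22  24  42  65  70  42  25  22  18
   33  90 132]
 [ 45  48  40  18  13  18  22  22  24  22  21  32  53  64  32  18  15  12
   34  94 145]
 [ 42  52  50  38  21  12  18  16  16  22  24  21  26  28  18  15  15  15
   40  90 142]
 [ 42  53  68  71  30  15  15  12  16  14  16  17  14  18  13  13  15  34
   67 102 134]
 [ 38  55  80  90  36  19  14  18  14  18  17  13  17  21  17  14  16  54
  103 124 131]
 [ 40  60  84  96  62  42  26  14  16  16  18  11  12  20  13  14  34  70
  112 127 131]]
[[289.75065351 342.49432586]]
```

Run:
```python
from h import *
C=read_camera("scene")
a=atz(C,[[292,349],[290,343.3]],71);d=a[0]-a[1];print("screw",(-.3-np.arctan2(d[1],d[0]))%(2*np.pi))
```

```text
screw 4.644360708983932
```

>>> jog_arm(
  motion=[
    [[0,0,0],0],
    [[0,0,0],0],
    [[0,0,0],0],
    [[0,0,0],0],
    [[0,0,0],0],
  ],
  grip=1,
)

```text
t: 37.1
eef_pos: [611.7, 162.4, 49.2]
tcp_rot: [3.14, -0.001, 1.23]
ft_force: [5.4, -2.5, -0.2]
opening: 0.327
grip_force: 30.0
```

>>> jog_arm(
  motion=[
    [[0,0,0.1],0.14],
    [[0,0,0.3],0.28],
    [[0,0,0.4],0.42],
    [[0,0,0.5],0.56],
    [[0,0,0.7],0.7],
  ],
)

```text
t: 37.6
eef_pos: [612.2, 162.2, 48.6]
tcp_rot: [3.14, -0.002, 0.525]
ft_force: [6.7, -5.0, -0.9]
opening: 0.331
grip_force: 30.0
```

>>> jog_arm(
  motion=[
    [[0,0,0.1],0.14],
    [[0,0,0.3],0.28],
    [[0,0,0.4],0.42],
    [[0,0,0.5],0.56],
    [[0,0,0.7],0.7],
  ],
)

```text
t: 38.1
eef_pos: [612.4, 161.7, 47.9]
tcp_rot: [3.141, -0.003, -0.175]
ft_force: [6.7, -8.1, -0.0]
opening: 0.326
grip_force: 30.0
```

>>> jog_arm(
  motion=[
    [[0,0,0.1],0.1],
    [[0,0,0.2],0.2],
    [[0,0,0.2],0.2],
    [[0,0,0.2],0.2],
  ],
)

```text
t: 38.5
eef_pos: [612.3, 161.5, 47.7]
tcp_rot: [-3.141, -0.003, -0.37]
ft_force: [7.8, -8.5, -0.4]
opening: 0.331
grip_force: 30.0
```

```bash
python3 go.py 611 162 49.2 1.271
python3 - <<'E'
from fit import *
P=np.array([[a,b,c] for a in(-6,6) for b,c in((-55,0),(55,0),(-55,50),(55,50),(40,80),(-40,80))],float)
C=read_camera("scene"); m=cutm(C,"slab",(335,335)); o=np.array((265,270)); print(m.sum(),fit(lambda v:[place(P,v[0],v[1],-.3,v[2])+[0,0,8]],[532,187,0.],[(C,m[270:390,265:385].astype(np.float32),o)],[5,5,.1]))
print(job_done())
E
```

```text
t 38.5 at [612.3 161.5  47.7] rot [-3.141e+00 -3.000e-03 -3.700e-01] shift [-1.4  0.  -1.5] turn -1.641 open 0.331 gf 30.0 F [ 7.8 -8.5 -0.4] j6 [ 0.15  0.69  1.68 -0.    0.77  2.1 ]
1547 (array([5.33897776e+02, 1.84879390e+02, 1.31876711e-01]), np.float64(359.69873046875))
the job is handed in; nothing more can be done
None
```

I handed the job in at 38.5 s of the 69 s limit, and the hand-in call returned no verdict. By my measurements the slice stands in the slot, and the screw dropped in and is turned forward to about 6.2 rad. The fingers still grip the knob at 30 N. I viewed 12 pictures against the limit of 10, and the last slice check was a poor fit because the gripper partly hid it.

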